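Slide a covered transformer into its amplifier bay and pull off the stuck screening cover

ROBOT

A 7-joint arm with a two-finger parallel gripper is mounted at the origin on the work surface. World frame = base frame: x ahead of the robot, y to its left, z up, the work surface at z = 0. Lengths are in mm, angles in degrees, forces in N, time in s.
With the tool pointing down it reaches from about 425 to 825 mm from the base axis. Payload 3.6 kg.
Tool frame: the origin (TCP) lies midway between the tips of the shut fingers; the grasp point (between the pads) lies env.grip_depth behind it (env.grip_depth is the distance from the TCP to the grasp point, in mm); z points along the fingers, y is the direction in which the jaws open and shut (so a half turn about z gives the same grasp; the last joint's range is limited). The gripper opens to 85 mm and grips with 20 to 120 N. Pads are 22 mm wide; open, the fingers measure 114 mm over their backs; the gripper's body (76 mm by 85 mm) begins 54 mm behind the grasp point. The pads swing forward as they close: fully open they stand 13 mm farther back than shut.
Start: joints at [-75.143, 35.231, -0.722, 81.555, 0.464, 63.22, -2.315], TCP at [183.218, 623.613, 231.297] pointing down, gripper open.
Joint ranges: [-178.69, 178.69], [-17.37, 117.87], [-77.05, 75.6], [15.02, 138.74], [-78.02, 258.01], [0.78, 113.62], [-162.83, 162.83]. Speed limits (degrees/s): [159.86, 159.86, 180, 180, 180, 180, 180].

INTERFACE

Orientations are given as a 3x3 rotation matrix whose columns are the frame's x, y, z axes.
In Python, from station import env gives the robot as it stands.
- The arm moves only by the tool drive_tool, never from a script. Its argument "moves" is a list of rows, each a list of 7 numbers: the opening, from 0 (shut) to 1 (fully open), then the shift along the tool's x, y, z in m, then the turn, a rotation vector about the tool's x, y, z in rad. In form: [[claw, x, y, z, wx, wy, wz], ...]. A call has 1 to 12 rows; each row shifts and turns the pose as measured when the row begins, along the tool's axes as they then stand; what a row does not reach is not made up. A row lasts 1/8 s, in which the tool goes at most 62.5 mm and 10.7 degrees, less where a joint would pass 70% of its speed; a pose out of reach is approached as far as the arm can. A call with a gripper value outside its range is refused whole. The fingers move at their own pace and stop on an object; the grip force is fixed at half the most. Time passes only in rows, so rows that do not move let the fingers close. It gives the time, the measured TCP pose, the force and the opening at its end, in the units of the state.
- env.state(): the state, without advancing time (a new reading comes with each control period).
- env.get_image(name): name is "side" or "top" or "wrist"; returns the picture (384x512x3 uint8, red, green, blue); there is no depth.
- env.get_calibration(name): a dict with "vertical_fov" (degrees; the focal length in pixels is half the picture's height over the tangent of half this angle, whatever the lens; pixels are square), "cx", "cy" (the principal point, pixels), "rvec" (rotation vector, rad) and "tvec" (3), from world to camera coordinates, as OpenCV has them. Camera axes: x right, y down, z forward; pixel columns grow to the right and rows downward; lengths in mm; the calibration is good to about 2 mm. The wrist camera is an equidistant fisheye: a pixel r from the principal point sees the ray r / f radians off the axis. A picture is of the moment at which its call begins: read the wrist's pose just before it. get_calibration takes no time and is no camera call; for the wrist camera it gives the pose at the moment of the call.
- env.job_done(): hands the job in, once; it reports no verdict.
Trained networks look in the newest picture that a camera, given by its name, has taken for a name from the list of things; names that differ only in an ending like _2 or _b are one class to them, and where a whole thing is asked for, a point or a joint stands for the part that bears it (a point fixed in the world has none). Each returns a list of dicts, best first, with "score" (0 to 1); they miss things now and then, are a little off and sometimes report something else, mostly with a low value. They report only what shows in the picture. A call takes as long as a camera call. They do not tell look-alikes from the thing itself.
- env.cut_out(target, camera): "region" (384x512 bool, what is visible of it) and "rect" ([left, top, width, height] in pixels, round what is visible of it).
The state is a dict: "clock": time; "q": joint angles; "joint_velocities": joint speeds; "joint_efforts": joint torques, N m; "tcp_pos": TCP position; "eef_rot": TCP orientation; "contact_force": force on the tool from outside, world axes, zero at the start; "moment": the same for the moment, N m; "finger_gap": finger opening in mm.
Only numpy, scipy, OpenCV 4.12 (cv2) and the standard library are available. Lean on these libraries where they do the work, as an engineer would, in place of code of your own. Each camera call takes 0.05 s, during which the arm holds its last target.

TASK

Slide the transformer, with its screening cover still on, fully home into the mounting bay of the half-built amplifier chassis, pushing it gently up to the stop without ramming it and without lifting it off the table. The cover is stuck on the transformer, so only then, with the foot plate held down by the bay, pull the cover off and stand it upright, open side down, wholly on the cork mat; set it down, do not drop it. Leave the transformer fully home and do not disturb the other things on the table.

Things in the scene. Friction and masses are not known exactly. Their poses are not given: they have to be found in the camera images.
- transformer: Transformer, about 450 g, on a flat steel foot plate 80 (x) by 104 (y) by 6 mm; under its cover only the plate's edges show: 14 mm at +y and -y (the wings that go under the bay's lips), 2 mm at the x ends. Core block on the plate 68 by 68 mm, top 50 mm above the table. Origin: centre of the plate's underside, z up. Either x end may go in first.
- springs (a point): Middle of the core, 32 mm above the table. Four spring contacts here, on the core's +y and -y sides, press on the cover's inside: sliding the cover up takes about 7 to 13 N on top of its weight. That exceeds the transformer's weight, so outside the bay it comes up with the cover. The grip ends after about 26 mm of lift; the rim clears the core's top after 44 mm.
- cover: Screening cover: plain aluminium box, open below, 76 by 76 mm, 52 mm high, about 140 g, pull tab upright on top. Origin: centre of the open lower rim, z up. At the start its rim stands on the foot plate (6 mm above the table), axes parallel to the transformer's. Too wide for most grippers, but its flat sides can be pushed. 1.5 mm of play over the core.
- cover_tab (a point): Top middle of the cover's pull tab, 74 mm above the rim (80 mm above the table at the start). The tab is a plate 36 mm long along the cover's x, 10 mm thick along its y, 22 mm high above the cover's flat top. Grip it from above across its thickness.
- chassis: Half-built aluminium amplifier chassis, fixed to the table. Origin at bay_home; its x points into the bay, the way the transformer slides in. Bay: two steel rails 12.5 mm high along x, the table as floor, a stop bar 40 mm past the origin, also 12.5 mm high. Beyond it, from 47 to 207 mm, a pan 240 mm wide with electronics, 70 mm high at most.
- bay_mouth (a point): Start of the rails on the bay's middle line, 44 mm before bay_home, on the table; axes as the chassis. Rail inner faces are 54 mm either side of the middle line; their in-turned lips reach in to 45 mm from it, underside 8.5 mm above the table. Flared guides run 48 mm further out, opening to about 65 mm either side.
- bay_home (a point): Point on the table where the transformer's origin lies when it is fully home against the stop; axes as the chassis (x into the bay, z up). The transformer's x axis then lies along this x, either way round.
- cork_mat: Square cork mat, 140 by 140 mm, 4 mm thick, fixed flat on the table. Origin: centre of its underside, axes along its sides.
- small_cover: Bystander: a smaller empty screening cover, 50 by 50 mm, 40 mm high with a 14 mm high tab, standing open side down. Origin: centre of its rim.
- capacitor_a: Bystander: standing grey capacitor can, 35 mm diameter, 60 mm high, at the far side. Origin: centre of its foot.
- capacitor_b: Bystander: standing grey capacitor can like the other, beside the bay. Origin: centre of its foot.
- screwdriver: Bystander: screwdriver 170 mm long lying at the robot's side. Origin: middle of it, its x along it.
- spool: Bystander: spool of solder, 56 mm diameter, 36 mm high, standing on a flange. Origin: centre of its foot.
- pliers: Bystander: blue-handled pliers about 140 mm long lying flat, jaws to its +x. Origin: at the pivot, on the table.
- mug: Bystander: mug 76 mm diameter, 85 mm high. Origin: centre of its foot.
There are look-alikes about, which are no part of the job. What is shaped like the transformer but green, pink or purple is not meant.

How it is judged:
By the outcome, as a careful person would: the job done as asked, in the order asked, and still so for the second after the job is handed in, with the robot touching nothing.
It also fails if it takes over 64 s, if anything falls off the work surface, if the arm or the gripper's body presses on something with over 40 N, if the wrist force passes 120 N, or if a joint passes its speed limit or range.

## Working session

There is one attempt and no reset: what is moved stays moved. The work goes in short steps, Python scripts to look and compute and a tool call to move; the robot and the scene stay as the last step left them, time stands still between calls to the robot, and variables do not carry over. Pictures are saved under pics/ and viewed, and the job is handed in when it is done.

Besides the shell and the picture viewer there is one more tool, called after ">>>" in YAML: its name, and indented under it one key for each argument. drive_tool: Moves the arm, as the interface text tells. Its arguments: {"type":"object","properties":{"moves":{"type":"array","items":{"type":"array","items":{"type":"number"}}}},"required":["moves"]}

```bash
ls; mkdir -p pics; cat > h.py <<'E'
import numpy as np, cv2
from station import env
def save(img,name,scale=1.5):
    im=cv2.cvtColor(img,cv2.COLOR_RGB2BGR)
    if scale!=1: im=cv2.resize(im,None,fx=scale,fy=scale,interpolation=cv2.INTER_CUBIC)
    cv2.imwrite('pics/'+name+'.png',im)
def cam(name):
    c=env.get_calibration(name); f=192/np.tan(np.radians(c['vertical_fov'])/2)
    R=cv2.Rodrigues(np.array(c['rvec'],float))[0]; t=np.array(c['tvec'],float).ravel()
    return f,c['cx'],c['cy'],R,t
def proj(name,P,c=None):
    f,cx,cy,R,t=c or cam(name); p=np.atleast_2d(P)@R.T+t
    if name=='wrist':
        r=np.hypot(p[:,0],p[:,1]); th=np.arctan2(r,p[:,2]); k=f*th/np.maximum(r,1e-9)
        return np.c_[cx+p[:,0]*k,cy+p[:,1]*k]
    return np.c_[cx+f*p[:,0]/p[:,2],cy+f*p[:,1]/p[:,2]]
def unproj(name,uv,z,c=None):
    f,cx,cy,R,t=c or cam(name); uv=np.atleast_2d(np.array(uv,float)); d=(uv-[cx,cy])/f
    if name=='wrist':
        th=np.hypot(d[:,0],d[:,1]); k=np.sin(th)/np.maximum(th,1e-9); d=np.c_[d*k[:,None],np.cos(th)]
    else: d=np.c_[d,np.ones(len(d))]
    d=d@R; o=-R.T@t
    return o+d*((z-o[2])/d[:,2])[:,None]
E
python3 - <<'E'
from h import *
for n in ['top','side','wrist']:
    save(env.get_image(n),n+'0'); f,cx,cy,R,t=cam(n); print(n,f,cx,cy,-R.T@t,R[2])
s=env.state(); print(s)
print(env.grip_depth)
E
```

```text
pics
top 402.3449034242309 255.35515216723323 190.80426729797028 [ 324.99042891  -88.5907525  1394.76833702] [ 1.36685499e-01  6.85635976e-05 -9.90614491e-01]
side 388.14294105453547 262.31993973886784 187.00418868830414 [441.21889567 601.26727732 946.20403186] [ 0.04658505 -0.63779485 -0.76879618]
wrist 297.3186396354542 255.392770808581 192.58198747309595 [116.97340267 642.88056642 373.47444027] [ 0.26530029 -0.07994484 -0.96084576]
{'clock': 0.15, 'q': array([-75.14473408,  35.27883051,  -0.7241246 ,  81.6199352 ,
         0.46723699,  63.22209729,  -2.3157651 ]), 'joint_velocities': array([ 0.02131317, -0.18920393, -0.06824556, -0.26862255, -0.00914046,
       -0.03612433, -0.01196281]), 'joint_efforts': array([ 8.77417406e-04, -4.69658625e+01,  2.59614335e-01, -1.71251196e+01,
        9.96380229e-03,  7.08943509e-03, -4.09728827e-06]), 'tcp_pos': array([183.05523127, 623.06822882, 230.37980458]), 'eef_rot': array([[-9.59469014e-01,  2.81813654e-01, -5.25516774e-04],
       [ 2.81814138e-01,  9.59466951e-01, -1.99024725e-03],
       [-5.66628733e-05, -2.05767863e-03, -9.99997881e-01]]), 'contact_force': array([ 0.76655686, -0.80582235,  0.13509748]), 'moment': array([ 0.07203108, -0.01323809,  0.05886102]), 'finger_gap': 85.06914108319758}
18.700000000000003
```

View pics/top0.png

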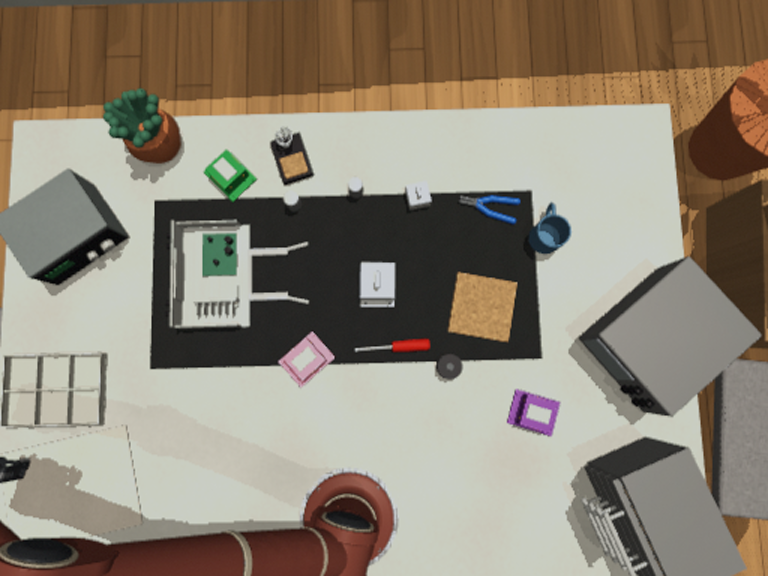

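View pics/side0.png

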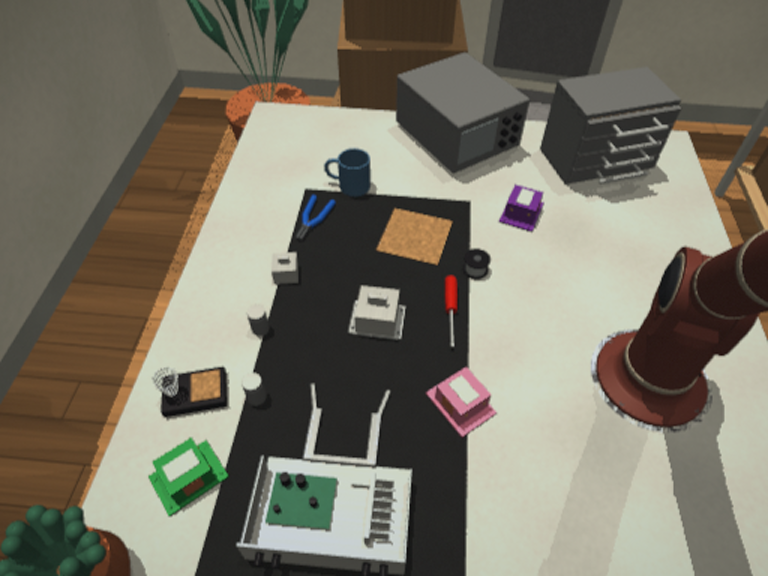

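View pics/wrist0.png

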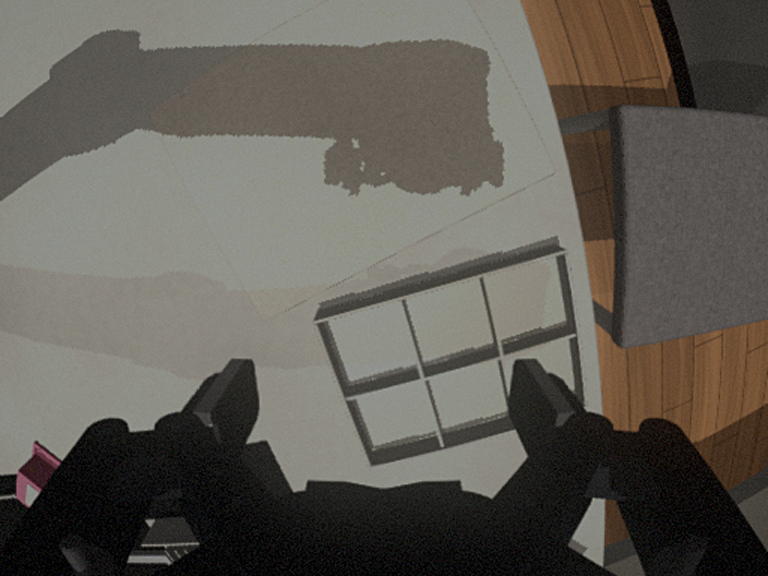

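```bash
python3 - <<'E'
from h import *
for n,r in [('top',(100,130,260,120)),('side',(190,170,150,150))]:
    im=env.get_image(n); x,y,w,h=r
    save(im[y:y+h,x:x+w],n+'1',min(800/w,600/h))
for n in ['top','side']:
    env.get_image(n)
    for t in ['transformer','cover','cover_tab','chassis','bay_mouth','bay_home','cork_mat']:
        try:
            for o in env.cut_out(t,n)[:2]:
                m=o['region']; ys,xs=np.nonzero(m); print(n,t,round(o['score'],2),o['rect'],xs.mean().round(1),ys.mean().round(1),m.sum())
        except Exception as e: print(n,t,e)
E
```

```text
top transformer 0.84 [184.0, 222.3, 41.2, 34.3] 204.1 239.3 696
top transformer 0.8 [139.0, 100.3, 32.6, 33.3] 153.0 116.3 629
top cover 0.71 [241.6, 172.9, 20.9, 28.0] 251.3 187.8 540
top cover_tab 0.8 [235.3, 172.8, 28.0, 30.2] 251.2 187.4 547
top chassis 0.72 [109.2, 146.6, 95.7, 73.2] 142.7 182.2 4081
top bay_mouth 0.64 [109.7, 148.5, 95.7, 70.6] 143.0 182.4 4116
top bay_mouth 0.56 [290.5, 238.7, 20.6, 15.2] 299.2 244.1 225
top bay_home 0.66 [112.9, 144.6, 89.2, 76.0] 142.3 182.7 4129
top cork_mat 0.92 [300.1, 182.2, 43.4, 46.1] 321.5 204.0 1596
top cork_mat 0.73 [112.8, 146.5, 90.9, 73.2] 142.8 182.4 4083
side transformer 0.97 [285.0, 245.3, 45.5, 45.1] 308.5 267.7 1211
side transformer 0.81 [100.1, 291.1, 49.8, 53.6] 123.9 316.5 1616
side cover 0.89 [237.9, 189.6, 26.2, 35.2] 251.2 207.6 894
side cover_tab 0.58 [236.5, 190.7, 26.4, 31.5] 251.0 207.7 839
side chassis 0.64 [158.5, 262.4, 115.0, 121.6] 219.6 340.7 7998
side bay_mouth 0.55 [160.8, 257.2, 111.8, 126.8] 219.8 339.9 8149
side bay_home 0.69 [157.2, 259.7, 116.4, 124.3] 219.6 340.2 8185
side cork_mat 0.67 [248.8, 140.1, 53.3, 37.9] 276.9 157.7 1270
side cork_mat 0.29 [222.4, 102.8, 26.3, 28.6] 235.5 114.7 616
```

View pics/top1.png

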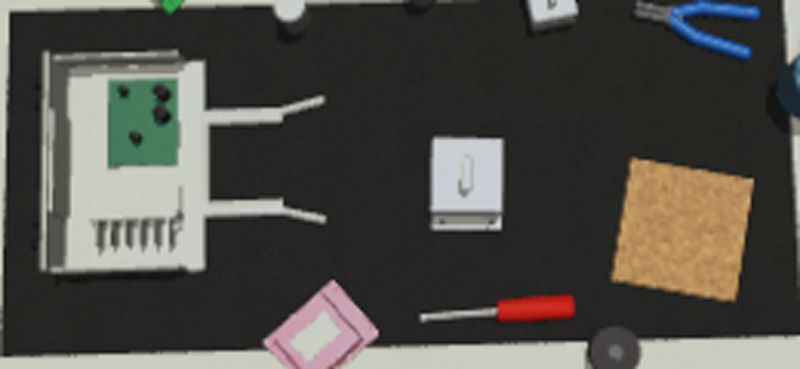

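View pics/side1.png

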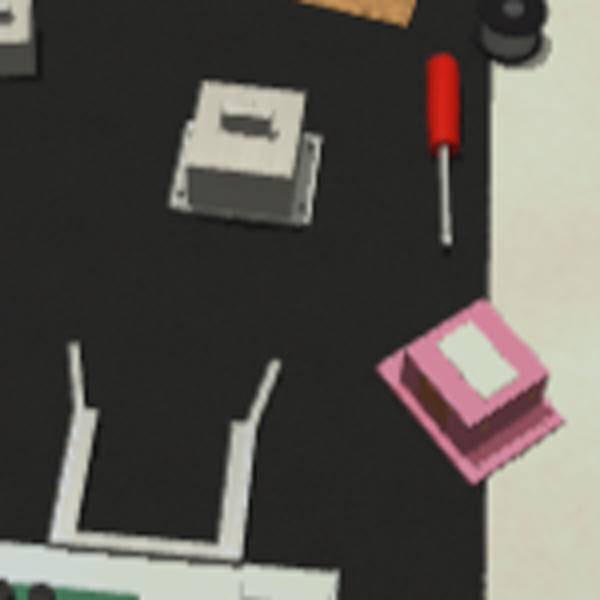

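```bash
python3 - <<'E'
from h import *
def T(u,v,z): # zoomed top coords
    s=800/260; p=unproj('top',[100+(u+.5)/s-.5,130+(v+.5)/s-.5],z)[0]; return p.round(1)
print('cover top corners',[T(*p,58) for p in [(432,138),(503,138),(503,212),(431,212)]])
print('plate -x edge',[T(*p,6) for p in [(431,229),(502,230)]])
print('tab', T(466,172,80))
print('rails start',[T(*p,12.5) for p in [(283,116),(283,208)]], 'guide',[T(*p,12.5) for p in [(325,98),(326,219)]],'bar/pan edge',[T(*p,12.5) for p in [(207,116),(207,209)]])
print('mat',[T(*p,4) for p in [(630,157),(753,180),(736,301),(612,281)]])
def S(u,v,z):
    s=4; p=unproj('side',[190+(u+.5)/s-.5,170+(v+.5)/s-.5],z)[0]; return p.round(1)
print('side cover top',[S(*p,58) for p in [(202,81),(306,92),(297,178),(188,168)]])
print('plate',[S(*p,6) for p in [(170,207),(309,223),(323,136),(187,122)]])
print('tab top',S(247,107,80))
print('railstart',[S(*p,12.5) for p in [(86,408),(242,421)]],'guide',[S(*p,12.5) for p in [(73,343),(275,361)]],'bar in',[S(*p,12.5) for p in [(77,533),(218,545)]])
E
```

```text
cover top corners [array([566.2, -38.3,  58. ]), array([ 564.2, -116.2,   58. ]), array([ 482.6, -113.9,   58. ]), array([484.6, -35.6,  58. ])]
plate -x edge [array([471.5, -33.1,   6. ]), array([ 468.3, -113.1,    6. ])]
tab [524.2 -74.9  80. ]
rails start [array([604.3, 132.2,  12.5]), array([498.9, 132.6,  12.5])] guide [array([623.9,  84.3,  12.5]), array([485.2,  84.3,  12.5])] bar/pan edge [array([606.5, 218.7,  12.5]), array([500. , 218.2,  12.5])]
mat [array([ 548.1, -261.1,    4. ]), array([ 518.1, -399.3,    4. ]), array([ 381.9, -372.7,    4. ]), array([ 407.8, -234.9,    4. ])]
side cover top [array([ 559.3, -117.7,   58. ]), array([ 481.9, -115.4,   58. ]), array([481.5, -37.2,  58. ]), array([558.9, -37.9,  58. ])]
plate [array([574.1, -39. ,   6. ]), array([471.6, -35.4,   6. ]), array([ 467.7, -115.8,    6. ]), array([ 572.4, -118.4,    6. ])]
tab top [521.5 -79.5  80. ]
railstart [array([605.6, 130.5,  12.5]), array([502. , 129.5,  12.5])] guide [array([622.9,  83.3,  12.5]), array([484.8,  83.2,  12.5])] bar in [array([596. , 216. ,  12.5]), array([507.4, 215.1,  12.5])]
```

>>> drive_tool:
  moves:
    - [1,-0.0457,-0.0302,0,0,0,0]
    - [1,-0.0457,-0.0302,0,0,0,0]
    - [1,-0.0457,-0.0302,0,0,0,0]
    - [1,-0.0457,-0.0302,0,0,0,0]
    - [1,-0.0457,-0.0302,0,0,0,0]
    - [1,-0.0457,-0.0302,0,0,0,0]
    - [1,-0.0457,-0.0302,0,0,0,-0.05]

```text
clock: 1.92
tcp_pos: [434.8, 329.2, 230.4]
eef_rot: [[-0.976, 0.22, 0.0], [0.22, 0.976, 0.006], [0.001, 0.006, -1.0]]
contact_force: [0.4, 0.4, -0.1]
finger_gap: 85.6
```

```bash
cat >> h.py <<'E'
from scipy.spatial.transform import Rotation as Ro
def delta(p,yawy=None,tilt=True):
    """world target p, world angle (deg) of the tool y axis; tool down"""
    s=env.state(); R=np.array(s['eef_rot']); d=(np.array(p)-s['tcp_pos'])
    out=R.T@d/1000
    a=np.radians(90 if yawy is None else yawy); y=np.array([np.cos(a),np.sin(a),0]); z=np.array([0,0,-1.]); x=np.cross(y,z)
    Rt=np.c_[x,y,z]; rv=Ro.from_matrix(R.T@Rt).as_rotvec()
    print('t',round(s['clock'],2),'tcp',s['tcp_pos'].round(1),'y-ang',np.degrees(np.arctan2(R[1,1],R[0,1])).round(2),'F',s['contact_force'].round(1),'gap',round(s['finger_gap'],1),'q',s['q'].round(0))
    print('shift m',out.round(4),'rot',rv.round(4))
E
python3 -c "
from h import *
delta([470,-76,230],90)"
```

```text
t 1.93 tcp [434.8 329.2 230.4] y-ang 77.3 F [ 0.4  0.4 -0.1] gap 85.6 q [-39.  26.  -0.  99.  -0.  55.  38.]
shift m [-0.1234 -0.3876 -0.0021] rot [ 0.0063 -0.0005 -0.2216]
```

>>> drive_tool:
  moves:
    - [1,-0.019,-0.05,0,0,0,-0.028]
    - [1,-0.019,-0.05,0,0,0,-0.028]
    - [1,-0.019,-0.05,0,0,0,-0.028]
    - [1,-0.019,-0.05,0,0,0,-0.028]
    - [1,-0.019,-0.05,0,0,0,-0.028]
    - [1,-0.017,-0.05,0,0,0,-0.028]
    - [1,-0.017,-0.05,0,0,0,-0.028]
    - [1,-0.01,-0.043,0,0,0,-0.028]
    - [1,0,0,0,0,0,0]

```text
clock: 3.05
tcp_pos: [530.3, -97.7, 230.3]
eef_rot: [[-1.0, 0.002, 0.011], [0.002, 1.0, 0.005], [-0.011, 0.005, -1.0]]
contact_force: [-0.1, 0.7, 0.5]
finger_gap: 85.4
```

```bash
python3 -c "
from h import *
delta([521,-76,120],90)
save(env.get_image('wrist'),'w1'); save(env.get_image('side'),'s1'); delta([521,-76,120],90)"
```

```text
t 3.05 tcp [530.3 -97.7 230.3] y-ang 89.91 F [-0.1  0.7  0.5] gap 85.4 q [  8.  25.   1. 101.  -1.  54.  99.]
shift m [0.0105 0.0212 0.1103] rot [ 0.0048  0.0109 -0.0016]
t 3.15 tcp [530.1 -92.5 230.2] y-ang 90.32 F [ 0.1  0.4 -0.8] gap 85.5 q [  7.  25.   1. 101.  -1.  54.  99.]
shift m [0.0102 0.0157 0.1103] rot [0.0082 0.0104 0.0055]
```

View pics/w1.png

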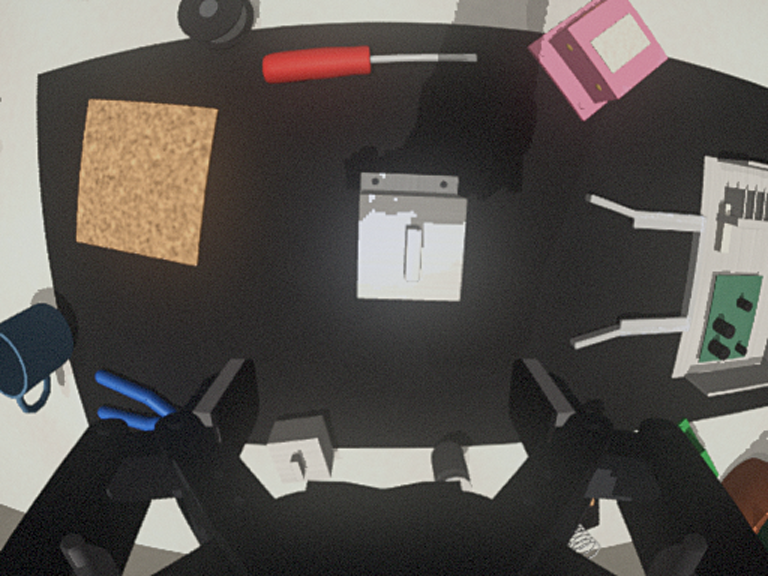

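```bash
python3 - <<'E'
from h import *
c=cam('wrist'); print(-c[3].T@c[4],c[3][2])
im=env.get_image('wrist'); save(im[100:220,210:340],'w2',6)
save(im[120:260,370:512],'w3',5)
W=lambda u,v,z: unproj('wrist',[(u+.5)/1.5-.5,(v+.5)/1.5-.5],z,c)[0].round(1)
print('tab ends',[W(*p,80) for p in [(407,281),(417,281),(408,226),(421,226)]])
print('top',[W(*p,58) for p in [(357,299),(461,301),(467,197),(360,195)]])
print('mat',[W(*p,4) for p in [(90,98),(217,108),(197,265),(77,241)]])
E
```

```text
[459.63048993 -94.42870241 372.55901842] [ 0.28692505  0.00949489 -0.95790598]
tab ends [array([541.4, -75.4,  80. ]), array([541.4, -68.6,  80. ]), array([503.6, -75.4,  80. ]), array([503.5, -66.8,  80. ])]
top [array([ 561.6, -110.8,   58. ]), array([563. , -32.9,  58. ]), array([485.2, -32.1,  58. ]), array([ 484.9, -108.1,   58. ])]
mat [array([ 383.7, -367. ,    4. ]), array([ 410.8, -232.2,    4. ]), array([ 547.9, -258.4,    4. ]), array([ 521.2, -394.3,    4. ])]
```

View pics/w2.png

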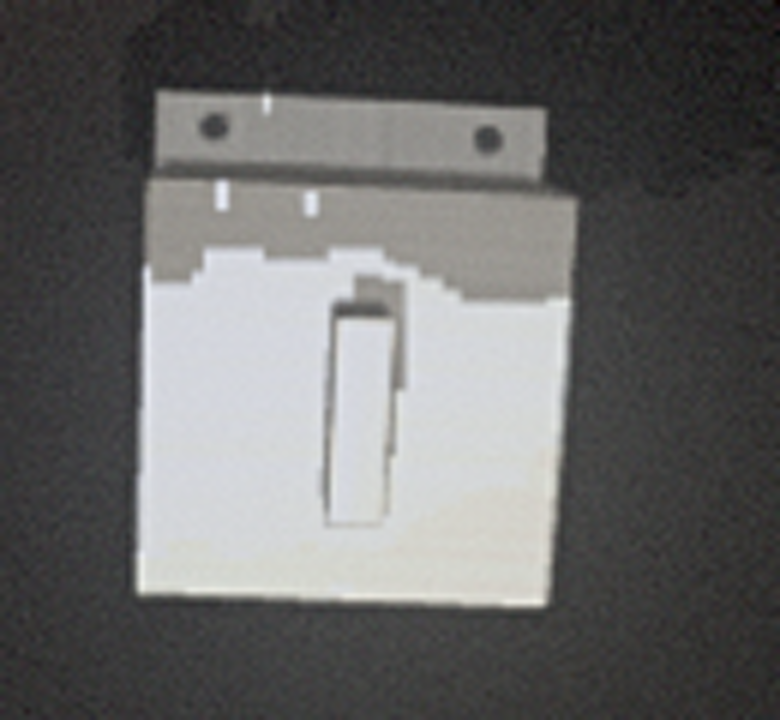

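View pics/w3.png

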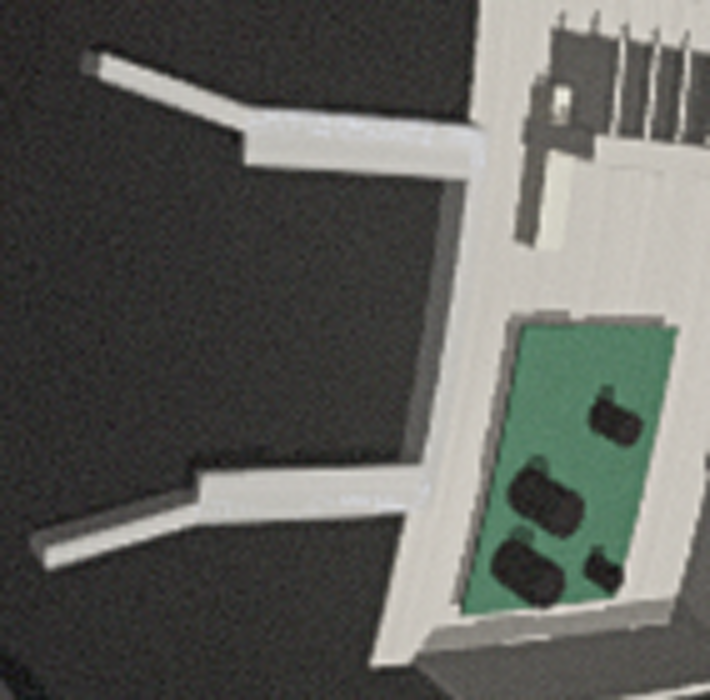

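```bash
python3 - <<'E'
from h import *
env.state(); c=cam('wrist'); s=env.state(); print(s['tcp_pos'],-c[3].T@c[4],c[3][2])
Z=lambda x0,y0,sc: (lambda u,v,z: unproj('wrist',[x0+(u+.5)/sc-.5,y0+(v+.5)/sc-.5],z,c)[0].round(1))
W=Z(210,100,6)
print('tab',[W(*p,80) for p in [(338,316),(394,318),(383,525),(326,525)]])
t=np.array([W(*p,58) for p in [(147,179),(577,198),(548,606),(137,594)]]); print('top',t,t.mean(0))
print('plate',[W(*p,6) for p in [(157,91),(546,108)]])
V=Z(370,120,5)
print('guides',[V(*p,12.5) for p in [(85,68),(45,560)]])
print('rail lip start',[V(*p,12.5) for p in [(245,165),(200,472)]],'rail outer start',[V(*p,12.5) for p in [(247,106),(198,523)]])
print('rail lip end',[V(*p,12.5) for p in [(470,178),(425,465)]],'stop top edge',[V(*p,12.5) for p in [(468,182),(425,462)]],'stop bottom',[V(*p,0) for p in [(442,185),(405,460)]])
p=proj('wrist',[[521,-76,80],[553,176,0]],c); print(p)
E
```

```text
[530.08004243 -91.16881258 230.2210167 ] [459.62901848 -93.28630253 372.5749016 ] [ 0.28679293  0.01080355 -0.95793168]
tab [array([505.3, -79.9,  80. ]), array([505.6, -70.6,  80. ]), array([541.2, -71.6,  80. ]), array([541.3, -81.3,  80. ])]
top [[ 484.4 -112.8   58. ]
 [ 486.7  -36.6   58. ]
 [ 562.9  -38.5   58. ]
 [ 560.9 -115.3   58. ]] [523.725 -75.8    58.   ]
plate [array([ 470.3, -113.9,    6. ]), array([472.7, -34.3,   6. ])]
guides [array([486.3,  80.1,  12.5]), array([624.2,  85.7,  12.5])]
rail lip start [array([509.3, 133.1,  12.5]), array([598.4, 132.5,  12.5])] rail outer start [array([493. , 131.8,  12.5]), array([614.3, 135. ,  12.5])]
rail lip end [array([508.2, 217.7,  12.5]), array([598.1, 219. ,  12.5])] stop top edge [array([509.4, 217.1,  12.5]), array([597.1, 218.8,  12.5])] stop bottom [array([512.7, 216.9,   0. ]), array([601. , 220.6,   0. ])]
[[269.50911468 167.67258661]
 [434.09325791 181.76354658]]
```

>>> drive_tool:
  moves:
    - [0.5,0.003,0.007,0.03,0.004,0.005,0.015]
    - [0.5,0.003,0.006,0.04,0.004,0.005,0.015]
    - [0.5,0,0,0.04,0,0,0]
    - [0.5,0,0,0.015,0,0,0]
    - [0.5,0,0,0,0,0,0]

```text
clock: 3.82
tcp_pos: [526.3, -65.3, 103.9]
eef_rot: [[-1.0, 0.006, 0.005], [0.006, 1.0, 0.006], [-0.005, 0.006, -1.0]]
contact_force: [-0.2, 0.3, 0.2]
finger_gap: 42.9
```

```bash
python3 -c "
from h import *
delta([523.5,-75.8,62],88.2)"
```

```text
t 3.83 tcp [526.3 -65.3 103.9] y-ang 89.67 F [-0.2  0.3  0.2] gap 42.9 q [  5.  34.   0. 110.  -1.  36.  96.]
shift m [ 0.0029 -0.0107  0.0418] rot [0.0065 0.0045 0.0257]
```

>>> drive_tool:
  moves:
    - [0.5,0.003,-0.01,0.01,0.006,0.004,0.025]
    - [0.5,0,0,0,0,0,0]
    - [0.5,0,0,0,0,0,0]

```text
clock: 4.2
tcp_pos: [524.5, -74.5, 95.3]
eef_rot: [[-1.0, 0.03, 0.004], [0.03, 1.0, 0.0], [-0.004, 0.0, -1.0]]
contact_force: [0.3, 0.4, 0.2]
finger_gap: 42.7
```

```bash
python3 -c "
from h import *
delta([523.5,-75.8,62],88.2)"
```

```text
t 4.2 tcp [524.5 -74.5  95.3] y-ang 88.28 F [0.3 0.4 0.2] gap 42.7 q [  5.  35.   1. 110.  -1.  35.  95.]
shift m [ 0.0011 -0.0013  0.0333] rot [0.0004 0.0043 0.0013]
```

>>> drive_tool:
  moves:
    - [0.5,0.001,-0.0015,0.017,0,0.004,0]
    - [0.5,0,0,0.014,0,0,0]
    - [0.4,0,0,0,0,0,0]

```text
clock: 4.58
tcp_pos: [523.7, -76.3, 62.5]
eef_rot: [[-1.0, 0.03, 0.001], [0.03, 1.0, 0.0], [-0.001, 0.0, -1.0]]
contact_force: [-0.5, 0.8, 0.3]
finger_gap: 34.2
```

```bash
python3 -c "
from h import *
delta([523.5,-75.8,62],88.2)
im=env.get_image('wrist'); save(im[130:384,60:450],'w4',2)
save(env.get_image('side')[150:260,190:340],'s4',5)"
```

```text
t 4.58 tcp [523.7 -76.3  62.5] y-ang 88.25 F [-0.5  0.8  0.3] gap 34.2 q [  5.  38.   1. 111.  -1.  31.  95.]
shift m [0.0002 0.0005 0.0005] rot [0.0004 0.0009 0.0009]
```

View pics/w4.png

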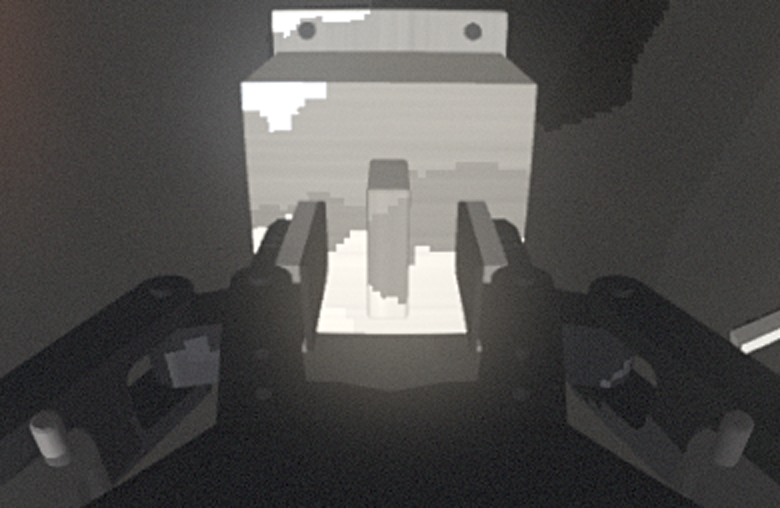

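View pics/s4.png

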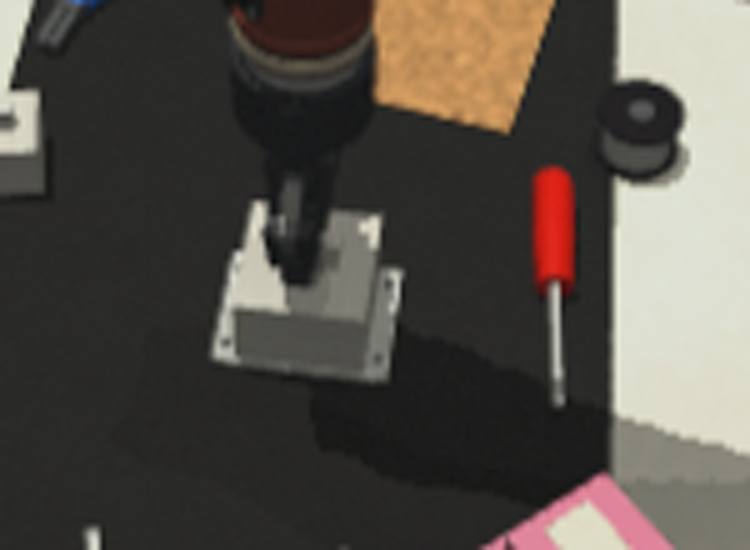

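>>> drive_tool:
  moves:
    - [0.15,0,0,0,0,0,0]
    - [0,0,0,0,0,0,0]
    - [0,0,0,0,0,0,0]
    - [0,0,0,0,0,0,0]

```text
clock: 5.18
tcp_pos: [524.8, -76.7, 64.0]
eef_rot: [[-1.0, 0.03, 0.004], [0.03, 1.0, -0.0], [-0.004, -0.0, -1.0]]
contact_force: [-0.6, 0.1, 0.5]
finger_gap: 8.4
```

```bash
python3 -c "
from h import *
delta([553.5,60,62],90.3)"
```

```text
t 5.17 tcp [524.8 -76.7  64. ] y-ang 88.25 F [-0.6  0.1  0.5] gap 8.4 q [  5.  38.   1. 111.  -1.  31.  95.]
shift m [-0.0245  0.1375  0.0021] rot [-0.0003  0.0041 -0.0357]
```

>>> drive_tool:
  moves:
    - [0,-0.002,0.008,0,0,0.001,-0.003]
    - [0,-0.004,0.016,0.0003,0,0.001,-0.006]
    - [0,-0.004,0.016,0.0003,0,0.001,-0.006]

```text
clock: 5.55
tcp_pos: [535.4, -42.6, 64.3]
eef_rot: [[-1.0, 0.022, -0.0], [0.022, 1.0, -0.008], [-0.0, -0.008, -1.0]]
contact_force: [-1.6, -5.0, 1.5]
finger_gap: 8.2
```

```bash
python3 -c "
from h import *
delta([553.5,25,63],90.3)"
```

```text
t 5.55 tcp [535.4 -42.6  64.3] y-ang 88.75 F [-1.6 -5.   1.5] gap 8.2 q [  1.  38.   2. 110.  -1.  32.  92.]
shift m [-0.0166  0.068   0.0007] rot [-0.0083  0.0001 -0.0271]
```

>>> drive_tool:
  moves:
    - [0,-0.004,0.015,0.0003,-0.002,0,-0.006]
    - [0,-0.004,0.015,0.0003,-0.002,0,-0.006]
    - [0,-0.004,0.015,0.0003,-0.002,0,-0.006]
    - [0,-0.003,0.012,0.0003,-0.002,0,-0.006]
    - [0,0,0,0,0,0,0]

```text
clock: 6.18
tcp_pos: [552.4, 16.3, 64.2]
eef_rot: [[-1.0, -0.005, 0.001], [-0.005, 1.0, -0.005], [-0.001, -0.005, -1.0]]
contact_force: [-0.7, -0.1, -0.3]
finger_gap: 8.3
```

```bash
python3 -c "
from h import *
delta([553.5,60,63],90.3)
c=cam('wrist');im=env.get_image('wrist'); save(im,'w5',1.5)
im=env.get_image('side'); save(im[170:320,170:350],'s5',4);im=env.get_image('top'); save(im[130:250,100:300],'t5',4)
delta([553.5,60,63],90.3)"
```

```text
t 6.17 tcp [552.4  16.3  64.2] y-ang 90.3 F [-0.7 -0.1 -0.3] gap 8.3 q [ -5.  39.   2. 108.  -2.  33.  88.]
shift m [-0.0014  0.0437  0.001 ] rot [-0.005   0.0007  0.    ]
t 6.33 tcp [552.3  15.7  64.3] y-ang 90.21 F [-0.   0.7  1.6] gap 8.6 q [ -5.  39.   2. 108.  -2.  33.  88.]
shift m [-0.0013  0.0443  0.0011] rot [-0.0046  0.0009 -0.0015]
```

View pics/w5.png

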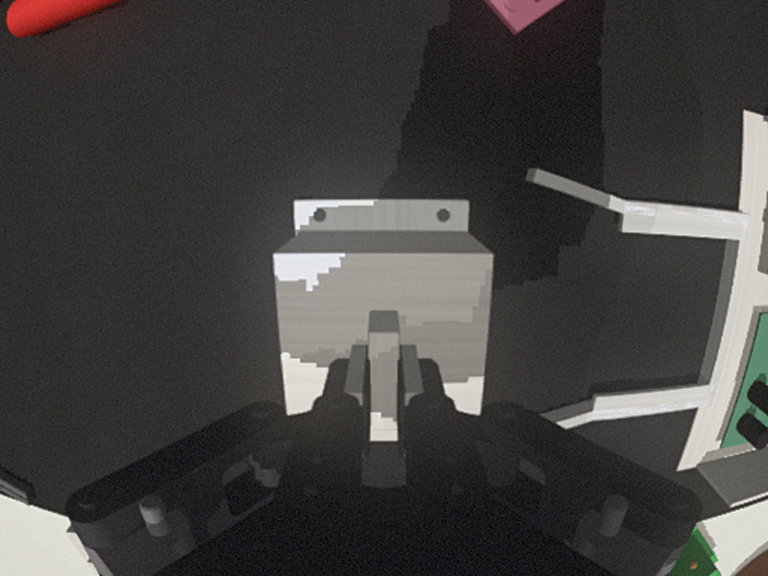

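View pics/s5.png

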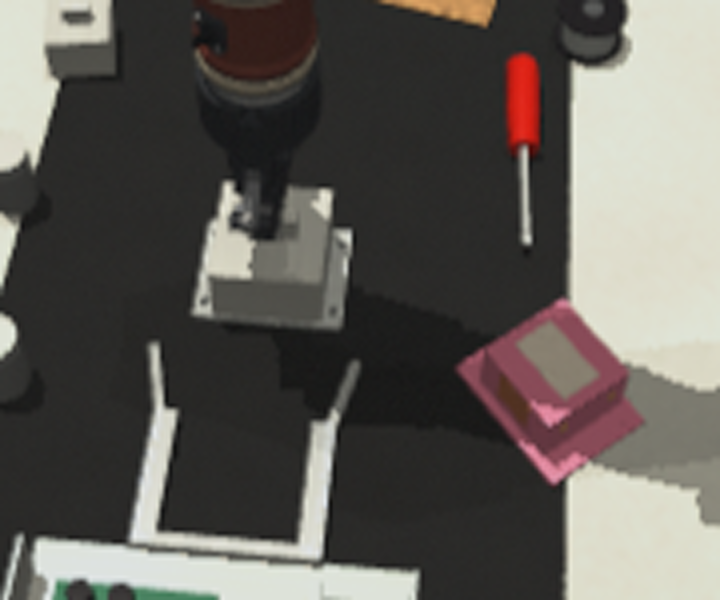

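View pics/t5.png

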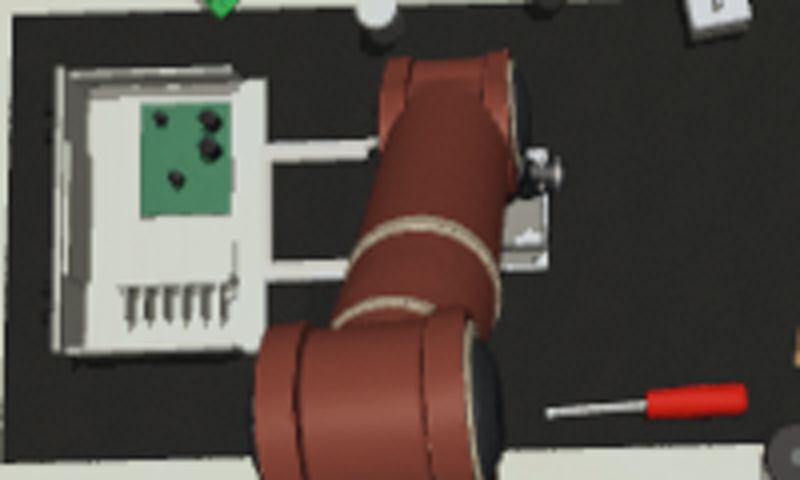

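```bash
python3 - <<'E'
from h import *
import cv2
c=cam('wrist')
im=cv2.imread('pics/w5.png')[90:490,500:768]; cv2.imwrite('pics/w5b.png',cv2.resize(im,None,fx=1.5,fy=1.5,interpolation=cv2.INTER_CUBIC))
W=lambda u,v,z: unproj('wrist',[(u+.5)/1.5-.5,(v+.5)/1.5-.5],z,c)[0].round(1)
print('plate',[W(*p,6) for p in [(294,200),(469,200)]])
print('cover -x top edge',[W(*p,58) for p in [(274,254),(493,254)]])
E
```

```text
plate [array([499.3, -25.9,   6. ]), array([499. ,  53.9,   6. ])]
cover -x top edge [array([513.8, -23. ,  58. ]), array([513.4,  53.4,  58. ])]
```

View pics/w5b.png

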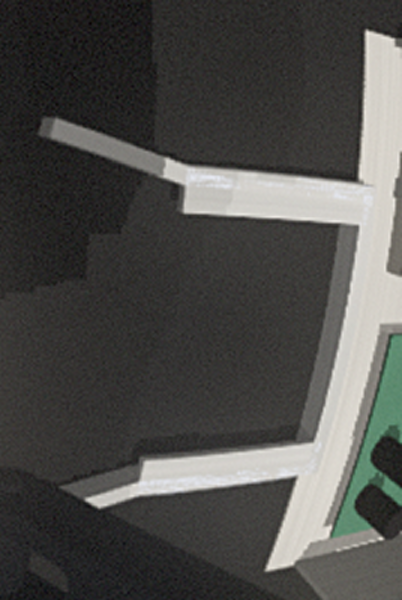

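```bash
python3 - <<'E'
from h import *
c=cam('wrist')
W=lambda u,v,z: unproj('wrist',[500/1.5+(u+.5)/2.25-.5,60+(v+.5)/2.25-.5],z,c)[0].round(1)
print('-x lip',[W(*p,12.5) for p in [(183,212),(360,222)]],'+x lip',[W(*p,12.5) for p in [(143,462),(310,445)]])
print('+x outer',[W(*p,12.5) for p in [(140,496),(310,472)]],'-x outer',[W(*p,12.5) for p in [(185,165),(372,185)]])
print('stop', [W(*p,12.5) for p in [(357,226),(316,443)]],[W(*p,0) for p in [(335,228),(303,436)]])
E
```

```text
-x lip [array([509.7, 130.7,  12.5]), array([508.5, 215.2,  12.5])] +x lip [array([600.6, 130.7,  12.5]), array([600.7, 213.5,  12.5])]
+x outer [array([615.5, 132.9,  12.5]), array([614.1, 218.7,  12.5])] -x outer [array([494.4, 129.9,  12.5]), array([494. , 219.8,  12.5])]
stop [array([510.1, 213.8,  12.5]), array([600.1, 216.9,  12.5])] [array([513.4, 213.4,   0. ]), array([603.3, 220. ,   0. ])]
```

>>> drive_tool:
  moves:
    - [0,-0.001,0.012,0.0003,-0.002,0,0]
    - [0,-0.001,0.012,0.0003,-0.002,0,0]
    - [0,-0.0005,0.012,0.0003,-0.001,0,0]
    - [0,0,0.004,0,0,0,0]

```text
clock: 6.82
tcp_pos: [555.2, 46.5, 64.4]
eef_rot: [[-1.0, 0.006, 0.001], [0.006, 1.0, -0.011], [-0.002, -0.011, -1.0]]
contact_force: [-0.7, -1.8, -0.7]
finger_gap: 8.5
```

```bash
python3 - <<'E'
from h import *
delta([554.8,120,63.5],90.3)
c=cam('wrist');im=env.get_image('wrist'); save(im[60:330,150:512],'w6',2.2)
E
```

```text
t 6.83 tcp [555.2  46.5  64.4] y-ang 89.68 F [-0.7 -1.8 -0.7] gap 8.5 q [ -9.  40.   3. 107.  -2.  34.  84.]
shift m [0.0008 0.0735 0.    ] rot [-0.0113  0.0014 -0.0108]
```

View pics/w6.png

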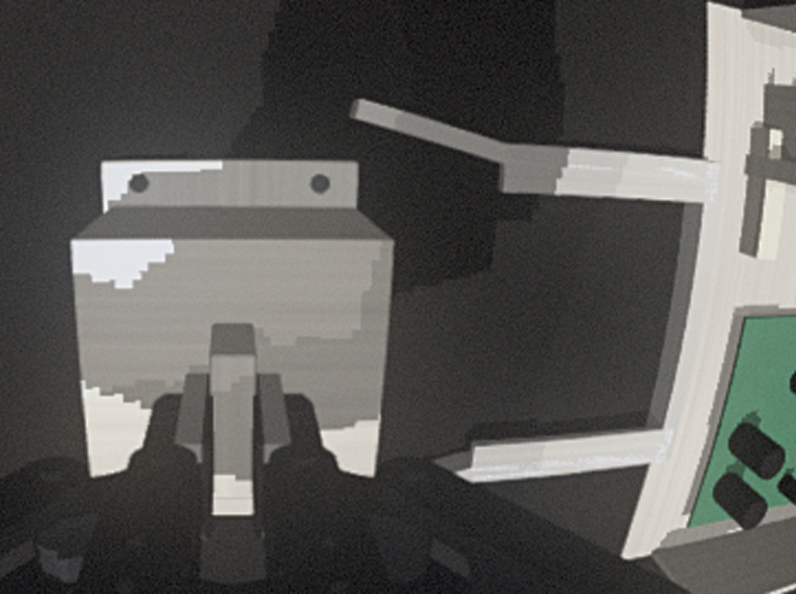

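```bash
python3 - <<'E'
from h import *
c=cam('wrist')
W=lambda u,v,z: unproj('wrist',[150+(u+.5)/2.2-.5,60+(v+.5)/2.2-.5],z,c)[0].round(1)
print('plate',[W(*p,6) for p in [(102,161),(357,161)]])
print('cover',[W(*p,58) for p in [(72,240),(393,240)]])
print('-x lip',[W(*p,12.5) for p in [(502,191),(705,202)]],'+x lip',[W(*p,12.5) for p in [(473,448),(660,430)]])
print('+x outer',[W(*p,12.5) for p in [(473,482),(665,458)]],'-x outer',[W(*p,12.5) for p in [(503,143),(712,161)]])
print('stop', [W(*p,12.5) for p in [(702,204),(663,428)]])
E
```

```text
plate [array([501.7,   5.4,   6. ]), array([502.1,  84.6,   6. ])]
cover [array([516.2,   8.3,  58. ]), array([516.5,  84.5,  58. ])]
-x lip [array([509.4, 130.9,  12.5]), array([509. , 216.2,  12.5])] +x lip [array([600.4, 131.2,  12.5]), array([599.5, 214.6,  12.5])]
+x outer [array([615. , 133.6,  12.5]), array([613.1, 221.7,  12.5])] -x outer [array([494.2, 130.4,  12.5]), array([493.9, 217.8,  12.5])]
stop [array([509.8, 214.8,  12.5]), array([598.7, 216. ,  12.5])]
```

>>> drive_tool:
  moves:
    - [0,0,0.01,0,-0.004,0,-0.004]
    - [0,0,0.012,0,-0.004,0,-0.004]
    - [0,0,0.012,0,-0.004,0,-0.004]
    - [0,0,0.006,0,-0.002,0,0]

```text
clock: 7.38
tcp_pos: [555.3, 83.6, 64.0]
eef_rot: [[-1.0, -0.002, 0.001], [-0.002, 1.0, -0.002], [-0.001, -0.002, -1.0]]
contact_force: [0.0, -5.3, 2.9]
finger_gap: 8.6
```

```bash
python3 - <<'E'
from h import *
delta([555,175,64],90.3)
c=cam('wrist');im=env.get_image('wrist'); save(im[60:330,150:512],'w7',2.2)
E
```

```text
t 7.38 tcp [555.3  83.6  64. ] y-ang 90.13 F [ 0.  -5.3  2.9] gap 8.6 q [-12.  40.   3. 106.  -3.  34.  82.]
shift m [ 0.0001  0.0914 -0.0001] rot [-0.0015  0.0009 -0.0029]
```

View pics/w7.png

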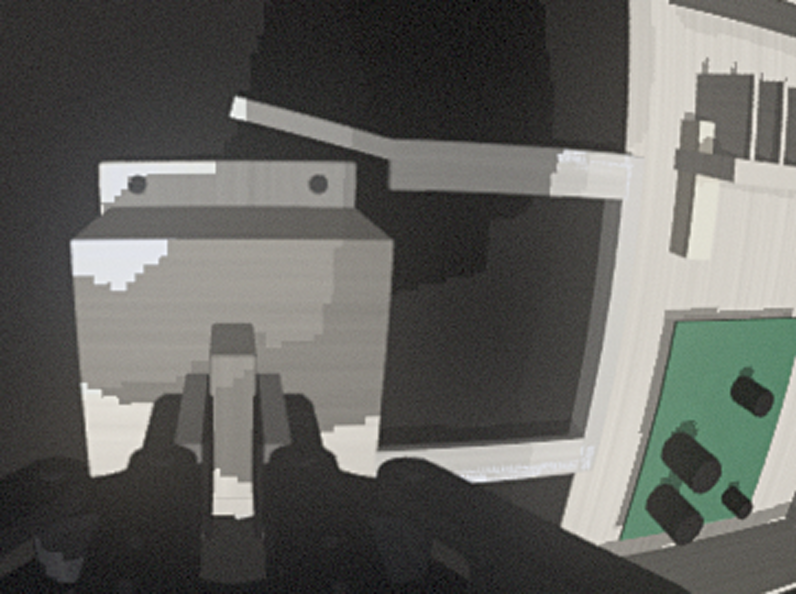

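>>> drive_tool:
  moves:
    - [0,0,0.01,0.0002,-0.002,0,-0.001]
    - [0,0,0.011,0.0002,-0.002,0,-0.001]
    - [0,0,0.011,0.0002,-0.002,0,-0.001]
    - [0,0,0.011,0.0002,-0.002,0,0]

```text
clock: 7.92
tcp_pos: [555.6, 124.3, 63.9]
eef_rot: [[-1.0, -0.002, 0.001], [-0.002, 1.0, 0.002], [-0.001, 0.002, -1.0]]
contact_force: [-0.2, -5.1, 3.3]
finger_gap: 8.1
```

```bash
python3 - <<'E'
from h import *
delta([555,175,64],90.3)
E
```

```text
t 7.92 tcp [555.6 124.3  63.9] y-ang 90.11 F [-0.2 -5.1  3.3] gap 8.1 q [-17.  40.   3. 105.  -3.  35.  79.]
shift m [ 0.0005  0.0507 -0.    ] rot [ 0.002   0.0012 -0.0033]
```

Entering smoothly with sliding friction only (~5 N). On to just before the stop.

>>> drive_tool:
  moves:
    - [0,0,0.01,0.0001,0,0,-0.001]
    - [0,0,0.01,0.0001,0,0,-0.001]
    - [0,0,0.01,0.0001,-0.001,0,0]
    - [0,0,0.008,0.0001,-0.001,0,0]
    - [0,0,0,0,0,0,0]

```text
clock: 8.55
tcp_pos: [555.0, 163.3, 63.9]
eef_rot: [[-1.0, -0.004, 0.001], [-0.004, 1.0, 0.002], [-0.001, 0.002, -1.0]]
contact_force: [-0.4, -0.8, -1.0]
finger_gap: 8.5
```

```bash
python3 - <<'E'
from h import *
delta([555,176,64],90.3)
c=cam('wrist');im=env.get_image('wrist'); save(im[60:330,150:512],'w8',2.2)
E
```

```text
t 8.55 tcp [555.  163.3  63.9] y-ang 90.23 F [-0.4 -0.8 -1. ] gap 8.5 q [-21.  41.   3. 103.  -4.  36.  75.]
shift m [-0.      0.0127 -0.0001] rot [ 0.0017  0.0005 -0.0013]
```

View pics/w8.png

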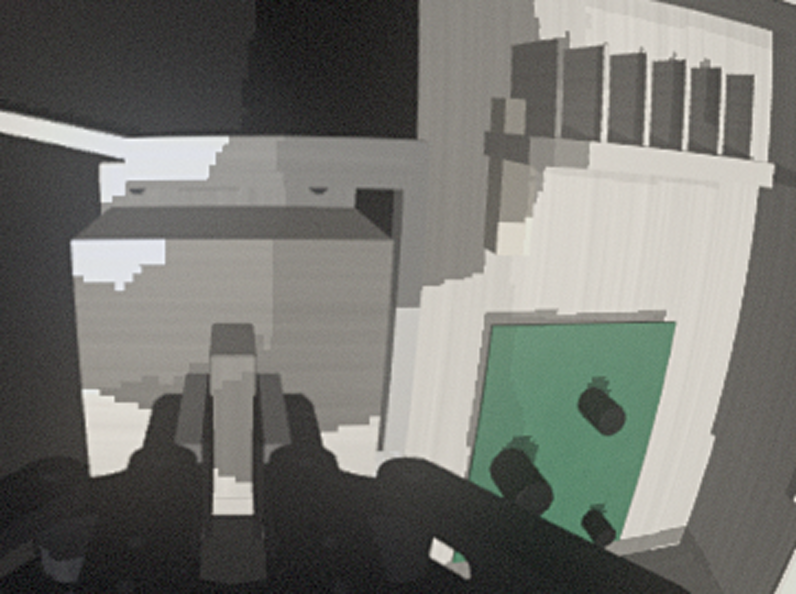

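>>> drive_tool:
  moves:
    - [0,0,0.005,0.0001,0,0,0]
    - [0,0,0.005,0.0001,-0.001,0,0]
    - [0,0,0.002,0.0001,-0.001,0,0]

```text
clock: 8.98
tcp_pos: [555.1, 171.2, 64.0]
eef_rot: [[-1.0, -0.001, -0.001], [-0.001, 1.0, -0.001], [0.001, -0.001, -1.0]]
contact_force: [-0.1, -4.8, 2.9]
finger_gap: 8.5
```

```bash
python3 - <<'E'
from h import *
delta([555,176,64],90.3)
E
```

```text
t 8.97 tcp [555.1 171.2  64. ] y-ang 90.04 F [-0.1 -4.8  2.9] gap 8.5 q [-22.  41.   4. 103.  -4.  36.  74.]
shift m [ 0.0001  0.0048 -0.    ] rot [-0.0015 -0.0005 -0.0045]
```

>>> drive_tool:
  moves:
    - [0,0,0.0025,0,0,0,-0.002]
    - [0,0,0.002,0,-0.001,0,0]

```text
clock: 9.22
tcp_pos: [555.0, 173.5, 64.0]
eef_rot: [[-1.0, -0.001, -0.001], [-0.001, 1.0, -0.003], [0.001, -0.003, -1.0]]
contact_force: [0.1, -2.9, 2.4]
finger_gap: 8.4
```

>>> drive_tool:
  moves:
    - [0,0,0.002,0,0,0,0]

```text
clock: 9.35
tcp_pos: [555.1, 174.3, 64.1]
eef_rot: [[-1.0, 0.0, -0.001], [0.0, 1.0, -0.004], [0.001, -0.004, -1.0]]
contact_force: [-0.2, -5.4, 4.9]
finger_gap: 8.3
```

>>> drive_tool:
  moves:
    - [0,0,0.002,0,0,0,0]

```text
clock: 9.48
tcp_pos: [555.1, 175.6, 64.2]
eef_rot: [[-1.0, 0.001, -0.002], [0.001, 1.0, -0.005], [0.002, -0.005, -1.0]]
contact_force: [-0.4, -5.9, 4.2]
finger_gap: 8.0
```

>>> drive_tool:
  moves:
    - [0,0,0.002,0,-0.002,0,-0.002]

```text
clock: 9.6
tcp_pos: [555.1, 177.2, 64.1]
eef_rot: [[-1.0, -0.001, -0.002], [-0.001, 1.0, -0.004], [0.002, -0.004, -1.0]]
contact_force: [-0.7, -4.7, 4.5]
finger_gap: 8.6
```

>>> drive_tool:
  moves:
    - [0,0,0.002,0,-0.002,0,-0.002]

```text
clock: 9.72
tcp_pos: [555.2, 177.4, 64.2]
eef_rot: [[-1.0, -0.002, -0.002], [-0.002, 1.0, -0.004], [0.002, -0.004, -1.0]]
contact_force: [-0.4, -7.0, 5.1]
finger_gap: 8.4
```

```bash
python3 - <<'E'
from h import *
delta([555,176,64],90.3)
c=cam('wrist');im=env.get_image('wrist'); save(im[60:330,150:512],'w9',2.2)
E
```

```text
t 9.72 tcp [555.2 177.4  64.2] y-ang 90.1 F [-0.4 -7.   5.1] gap 8.4 q [-22.  41.   4. 102.  -4.  37.  74.]
shift m [ 0.0002 -0.0014  0.0002] rot [-0.0043 -0.0021 -0.0036]
```

View pics/w9.png

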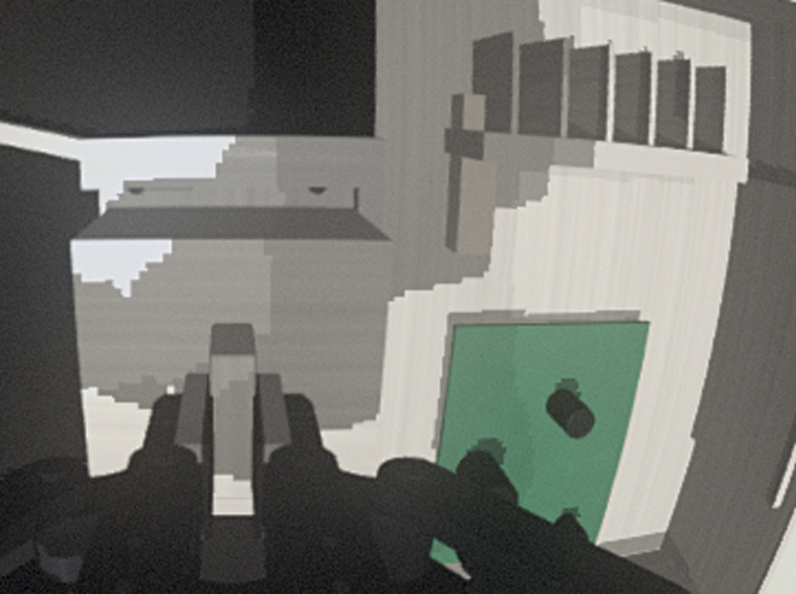

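>>> drive_tool:
  moves:
    - [0,0,0.002,0,-0.002,0,-0.001]

```text
clock: 9.9
tcp_pos: [555.2, 177.5, 64.3]
eef_rot: [[-1.0, -0.001, -0.003], [-0.001, 1.0, -0.005], [0.003, -0.005, -1.0]]
contact_force: [-0.7, -6.9, 3.8]
finger_gap: 8.2
```

>>> drive_tool:
  moves:
    - [0,0,0.002,0,-0.002,0,-0.001]

```text
clock: 10.02
tcp_pos: [555.2, 177.5, 64.3]
eef_rot: [[-1.0, -0.001, -0.003], [-0.001, 1.0, -0.005], [0.003, -0.005, -1.0]]
contact_force: [0.2, -5.8, 4.7]
finger_gap: 8.3
```

>>> drive_tool:
  moves:
    - [0,0,0.0025,0,-0.001,0,0]

```text
clock: 10.15
tcp_pos: [555.2, 177.7, 64.3]
eef_rot: [[-1.0, 0.0, -0.004], [0.0, 1.0, -0.007], [0.004, -0.007, -1.0]]
contact_force: [-1.1, -7.2, 4.8]
finger_gap: 8.5
```

>>> drive_tool:
  moves:
    - [0,0,0.004,0,-0.001,0,0]
    - [0,0,0.004,0,-0.001,0,0]

```text
clock: 10.4
tcp_pos: [555.2, 178.5, 64.7]
eef_rot: [[-1.0, 0.003, -0.006], [0.003, 1.0, -0.015], [0.006, -0.015, -1.0]]
contact_force: [-0.6, -8.7, 5.6]
finger_gap: 8.5
```

>>> drive_tool:
  moves:
    - [0,0,0.006,0,-0.001,0,0]
    - [0,0,0.006,0,-0.001,0,0]

```text
clock: 10.65
tcp_pos: [555.2, 179.0, 65.0]
eef_rot: [[-1.0, 0.006, -0.009], [0.006, 1.0, -0.029], [0.009, -0.029, -1.0]]
contact_force: [-1.0, -12.3, 5.8]
finger_gap: 8.4
```

```bash
python3 - <<'E'
from h import *
delta([555,176,64],90.3)
c=cam('wrist');im=env.get_image('wrist'); save(im[130:190,170:360],'w10',4.2)
print(proj('wrist',[[503,217.5,6],[510,217.5,12.5]],c))
E
```

```text
t 10.65 tcp [555.2 179.   65. ] y-ang 89.67 F [ -1.  -12.3   5.8] gap 8.4 q [-24.  42.   5. 102.  -3.  38.  72.]
shift m [ 0.0002 -0.003   0.0011] rot [-0.0294 -0.0088 -0.0112]
[[314.17026001 135.08312743]
 [315.50766321 146.28682933]]
```

View pics/w10.png

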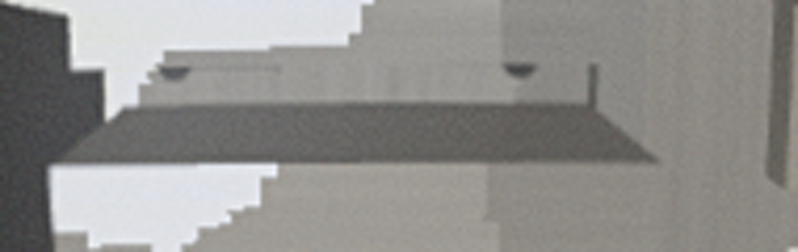

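>>> drive_tool:
  moves:
    - [0,0,0.001,0,-0.014,0.004,-0.004]
    - [0,0,0.001,0,-0.012,0.004,-0.004]

```text
clock: 10.95
tcp_pos: [555.6, 177.7, 64.8]
eef_rot: [[-1.0, -0.001, -0.017], [-0.001, 1.0, -0.008], [0.017, -0.008, -1.0]]
contact_force: [0.7, -5.5, 1.8]
finger_gap: 8.4
```

```bash
python3 - <<'E'
from h import *
delta([555,177.5,64],90.3)
E
```

```text
t 10.95 tcp [555.6 177.7  64.8] y-ang 90.08 F [ 0.7 -5.5  1.8] gap 8.4 q [-22.  42.   4. 102.  -4.  38.  74.]
shift m [ 0.0006 -0.0002  0.0008] rot [-0.0077 -0.0166 -0.0039]
```

>>> drive_tool:
  moves:
    - [0,0,0.0005,0,-0.006,-0.014,-0.003]
    - [0,0,0.0005,0,-0.001,-0.004,0]

```text
clock: 11.2
tcp_pos: [555.3, 177.3, 64.1]
eef_rot: [[-1.0, -0.004, 0.0], [-0.004, 1.0, -0.002], [-0.0, -0.002, -1.0]]
contact_force: [0.3, -5.3, 2.0]
finger_gap: 8.3
```

```bash
python3 - <<'E'
from h import *
delta([555,177.5,64],90.3)
E
```

```text
t 11.2 tcp [555.3 177.3  64.1] y-ang 90.21 F [ 0.3 -5.3  2. ] gap 8.3 q [-22.  41.   4. 103.  -4.  36.  74.]
shift m [0.0003 0.0002 0.0001] rot [-0.0021  0.0004 -0.0015]
```

Square and lightly loaded against the stop. Now lift the cover straight up.

>>> drive_tool:
  moves:
    - [0,0,0.0003,-0.004,-0.001,0,0]
    - [0,0,0.0003,-0.006,0,0,0]
    - [0,0,0.0003,-0.006,0,0,0]

```text
clock: 11.58
tcp_pos: [553.7, 178.2, 77.0]
eef_rot: [[-1.0, -0.005, -0.004], [-0.005, 1.0, -0.003], [0.004, -0.003, -1.0]]
contact_force: [3.1, -3.6, -10.3]
finger_gap: 8.2
```

```bash
python3 - <<'E'
from h import *
delta([555,177.5,110],90.3)
E
```

```text
t 11.57 tcp [553.7 178.2  77. ] y-ang 90.3 F [  3.1  -3.6 -10.3] gap 8.2 q [-22.  40.   4. 102.  -4.  38.  74.]
shift m [-0.0011 -0.0008 -0.033 ] rot [-0.0028 -0.0038  0.    ]
```

>>> drive_tool:
  moves:
    - [0,-0.001,0,-0.006,-0.001,-0.002,0]
    - [0,-0.0007,0,-0.006,0,-0.001,0]
    - [0,-0.0007,0,-0.006,0,0,0]
    - [0,-0.0005,0,-0.006,0,0,0]

```text
clock: 12.08
tcp_pos: [554.8, 179.0, 102.7]
eef_rot: [[-1.0, -0.006, -0.005], [-0.006, 1.0, -0.002], [0.005, -0.002, -1.0]]
contact_force: [0.2, -5.0, -3.3]
finger_gap: 8.5
```

```bash
python3 - <<'E'
from h import *
delta([555.2,177.5,120],90.3)
E
```

```text
t 12.07 tcp [554.8 179.  102.7] y-ang 90.36 F [ 0.2 -5.  -3.3] gap 8.5 q [-23.  38.   4. 101.  -4.  41.  74.]
shift m [-0.0003 -0.0015 -0.0173] rot [-0.0016 -0.005   0.001 ]
```

>>> drive_tool:
  moves:
    - [0,-0.0003,-0.001,-0.006,0,-0.003,0]
    - [0,0,-0.0005,-0.01,0,-0.002,0]
    - [0,0,0,-0.012,0,0,0]
    - [0,0,0,-0.015,0,0,0]
    - [0,0,0,-0.01,0,0,0]

```text
clock: 12.7
tcp_pos: [556.1, 184.3, 162.8]
eef_rot: [[-1.0, -0.011, 0.006], [-0.011, 1.0, 0.009], [-0.006, 0.009, -1.0]]
contact_force: [0.0, 0.1, -1.0]
finger_gap: 8.8
```

```bash
python3 - <<'E'
from h import *
delta([465,-316,150],90.3)
save(env.get_image('side')[170:384,130:350],'s11',2.7)
save(env.get_image('wrist'),'w11')
E
```

```text
t 12.7 tcp [556.1 184.3 162.8] y-ang 90.61 F [ 0.   0.1 -1. ] gap 8.8 q [-23.  34.   4.  98.  -4.  48.  74.]
shift m [ 0.0964 -0.4994  0.0078] rot [0.0089 0.0064 0.0053]
```

View pics/s11.png

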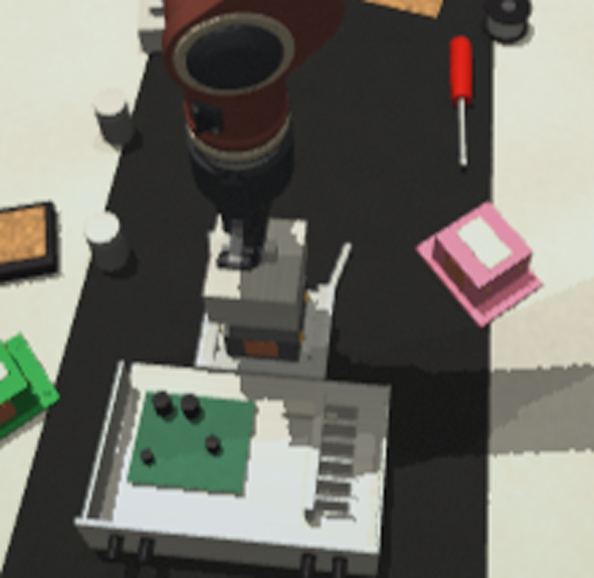

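View pics/w11.png

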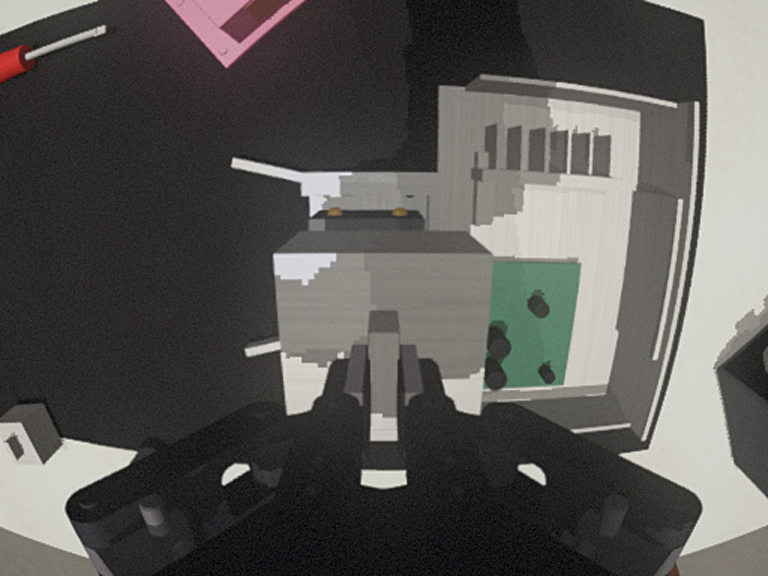

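>>> drive_tool:
  moves:
    - [0,0.003,-0.02,0,0.002,0.001,0.01]
    - [0,0.0045,-0.035,0,0.002,0.001,0.018]
    - [0,0.0045,-0.042,0,0.002,0.001,0.018]
    - [0,0.0045,-0.042,0,0.002,0.001,0.018]
    - [0,0.0045,-0.042,0,0,0,0.018]
    - [0,0.0045,-0.042,0,0,0,0.018]
    - [0,0.0045,-0.042,0,0,0,0.018]
    - [0,0.0045,-0.042,0,0,0,0.018]
    - [0,0.0045,-0.042,0,0,0,0.018]
    - [0,0.003,-0.03,0,0,0,0.018]
    - [0,0,-0.015,0,0,0,0]
    - [0,0,0,0,0,0,0]

```text
clock: 14.3
tcp_pos: [468.4, -233.7, 157.1]
eef_rot: [[-0.982, 0.187, -0.015], [0.187, 0.982, -0.006], [0.014, -0.009, -1.0]]
contact_force: [1.0, 0.6, -1.6]
finger_gap: 8.5
```

```bash
python3 - <<'E'
from h import *
delta([465,-317,150],79)
E
```

```text
t 14.3 tcp [ 468.4 -233.7  157.1] y-ang 79.23 F [ 1.   0.6 -1.6] gap 8.5 q [ 19.  30.   7. 107.  -4.  44. 107.]
shift m [-0.0123 -0.0824  0.0077] rot [-0.0092 -0.0138  0.004 ]
```

>>> drive_tool:
  moves:
    - [0,-0.004,-0.025,0.003,-0.004,-0.006,0.001]
    - [0,-0.004,-0.03,0.003,-0.003,-0.005,0.001]
    - [0,-0.003,-0.022,0.003,-0.002,-0.003,0]
    - [0,0,-0.003,0,0,0,0]
    - [0,0,0,0,0,0,0]

```text
clock: 14.92
tcp_pos: [467.7, -305.6, 146.6]
eef_rot: [[-0.985, 0.174, -0.0], [0.174, 0.985, 0.009], [0.002, 0.009, -1.0]]
contact_force: [0.6, 0.9, -2.3]
finger_gap: 8.1
```

```bash
python3 - <<'E'
from h import *
delta([465,-317,64],79)
save(env.get_image('wrist'),'w12')
im=env.get_image('top'); save(im[130:250,100:380],'t12',2.8)
delta([465,-317,64],79)
E
```

```text
t 14.93 tcp [ 467.7 -305.6  146.6] y-ang 79.99 F [ 0.6  0.9 -2.3] gap 8.1 q [ 27.  33.   6. 103.  -5.  45. 116.]
shift m [ 0.0005 -0.0125  0.0825] rot [ 0.0091 -0.0019  0.0172]
t 15.03 tcp [ 467.8 -305.5  146.7] y-ang 80.02 F [-0.7  0.5 -1.2] gap 8.0 q [ 27.  33.   6. 103.  -5.  45. 116.]
shift m [ 0.0006 -0.0125  0.0826] rot [ 0.0087 -0.0018  0.0178]
```

View pics/w12.png

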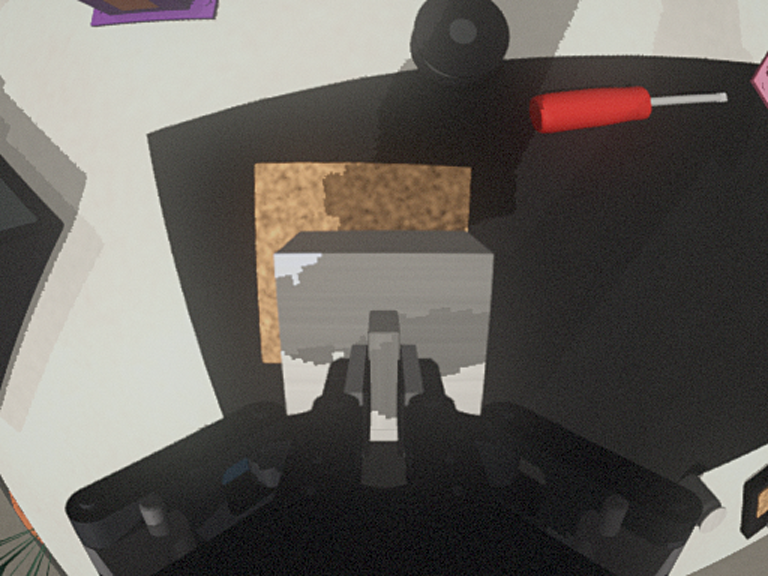

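View pics/t12.png

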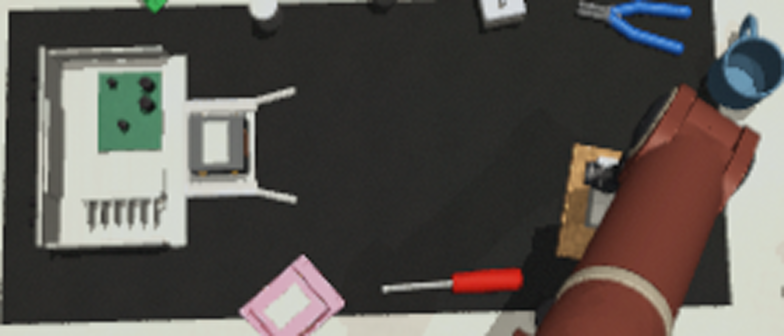

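```bash
python3 - <<'E'
from h import *
c=cam('wrist')
W=lambda u,v,z: unproj('wrist',[(u+.5)/1.5-.5,(v+.5)/1.5-.5],z,c)[0]
a,b=W(255,163,4),W(471,168,4); d=W(262,362,4); print(a.round(1),b.round(1),np.linalg.norm(b-a), d.round(1))
e=(b-a)/np.linalg.norm(b-a); n=np.array([e[1],-e[0],0]); print('ang',np.degrees(np.arctan2(e[1],e[0])),'centre',(a+b)/2+n*70)
t=env.get_image('top'); m=env.cut_out('mug','top')
for o in m[:1]: ys,xs=np.nonzero(o['region']); print('mug',o['score'],unproj('top',[xs.mean(),ys.mean()],40))
E
```

```text
[ 382.6 -373.8    4. ] [ 411.2 -237.2    4. ] 139.60130378479843 [ 519.6 -402.6    4. ]
ang 78.18585827293047 centre [ 465.40003395 -319.81842625    4.        ]
mug 0.58 [[ 628.41532627 -473.0527762    40.        ]]
```

>>> drive_tool:
  moves:
    - [0,0,-0.007,0.012,0.004,-0.001,0.01]
    - [0,0,-0.005,0.018,0.004,-0.001,0.007]
    - [0,0,-0.001,0.018,0,0,0]
    - [0,0,0,0.012,0,0,0]
    - [0,0,0,0.003,0,0,0]
    - [0,0,0,0,0,0,0]

```text
clock: 15.88
tcp_pos: [465.4, -318.8, 80.1]
eef_rot: [[-0.982, 0.191, 0.0], [0.191, 0.982, -0.001], [-0.0, -0.001, -1.0]]
contact_force: [0.7, -0.3, -1.6]
finger_gap: 8.4
```

```bash
python3 - <<'E'
from h import *
delta([465,-318,62],79)
E
```

```text
t 15.88 tcp [ 465.4 -318.8   80.1] y-ang 79.0 F [ 0.7 -0.3 -1.6] gap 8.4 q [ 29.  39.   6. 105.  -6.  36. 117.]
shift m [0.0006 0.0008 0.0181] rot [-0.0007  0.0005  0.0001]
```

>>> drive_tool:
  moves:
    - [0,0,0,0.006,0,0,0]
    - [0,0,0,0.005,0,0,0]
    - [0,0,0,0.003,0,0,0]
    - [0,0,0,0.002,0,0,0]

```text
clock: 16.38
tcp_pos: [466.4, -319.4, 64.5]
eef_rot: [[-0.982, 0.19, 0.003], [0.19, 0.982, -0.002], [-0.003, -0.002, -1.0]]
contact_force: [-0.4, 0.1, -1.7]
finger_gap: 8.4
```

>>> drive_tool:
  moves:
    - [0,0,0,0.002,0,0,0]

```text
clock: 16.5
tcp_pos: [466.5, -319.4, 62.4]
eef_rot: [[-0.982, 0.191, 0.003], [0.191, 0.982, -0.003], [-0.004, -0.002, -1.0]]
contact_force: [-0.3, -0.1, -2.6]
finger_gap: 8.5
```

>>> drive_tool:
  moves:
    - [0,0,0,0.002,0,0,0]

```text
clock: 16.62
tcp_pos: [466.5, -319.8, 61.8]
eef_rot: [[-0.982, 0.191, 0.003], [0.191, 0.982, -0.003], [-0.004, -0.002, -1.0]]
contact_force: [-3.5, 1.8, 17.9]
finger_gap: 8.3
```

>>> drive_tool:
  moves:
    - [0,0,0,0.002,0,0,0]

```text
clock: 16.75
tcp_pos: [466.5, -319.8, 61.7]
eef_rot: [[-0.982, 0.191, 0.004], [0.191, 0.982, -0.002], [-0.004, -0.002, -1.0]]
contact_force: [-5.0, 2.9, 14.3]
finger_gap: 8.1
```

>>> drive_tool:
  moves:
    - [0,0,0,0,0,0,0]
    - [0.15,0,0,0,0,0,0]
    - [0.3,0,0,0,0,0,0]
    - [0.4,0,0,0,0,0,0]
    - [0.4,0,0,-0.01,0,0,0]
    - [0.4,0,0,-0.03,0,0,0]
    - [0.4,0,0,-0.05,0,0,0]
    - [0.4,0,0,-0.05,0,0,0]
    - [0.4,0,0,-0.03,0,0,0]

```text
clock: 17.88
tcp_pos: [465.2, -318.9, 237.0]
eef_rot: [[-0.982, 0.191, 0.001], [0.191, 0.982, -0.001], [-0.001, -0.001, -1.0]]
contact_force: [0.3, -0.3, -0.0]
finger_gap: 34.4
```

```bash
python3 - <<'E'
from h import *
delta([465,-150,230],79)
c=cam('wrist'); save(env.get_image('wrist'),'w13')
im=env.get_image('top'); save(im[130:250,100:380],'t13',2.8)
im=env.get_image('side'); save(im[100:384,130:340],'s13',2.1)
E
```

```text
t 17.88 tcp [ 465.2 -318.9  237. ] y-ang 78.98 F [ 0.3 -0.3 -0. ] gap 34.4 q [ 27.  27.   8.  96.  -4.  57. 115.]
shift m [0.0325 0.1658 0.0068] rot [-0.0008  0.0015 -0.0003]
```

View pics/w13.png

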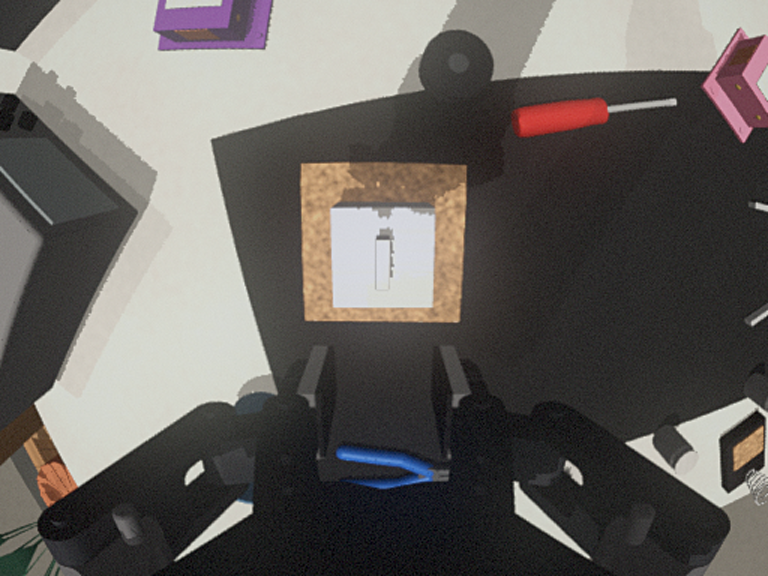

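View pics/s13.png

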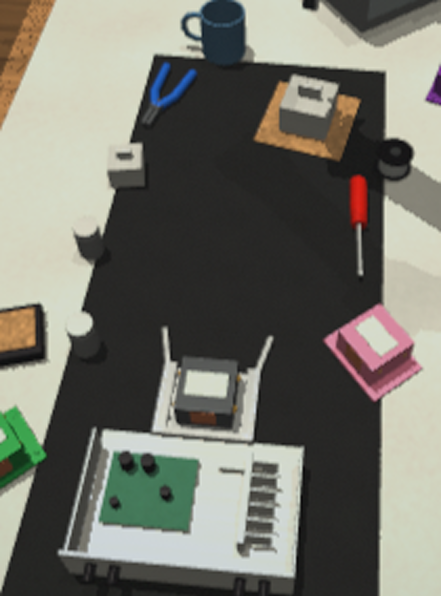

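>>> drive_tool:
  moves:
    - [0.4,-0.002,0.02,0,0,0,-0.015]
    - [0.4,-0.003,0.042,0,0,0,-0.018]
    - [0.4,-0.003,0.05,0,0,0,-0.018]
    - [0.4,-0.003,0.05,0,0,0,-0.018]
    - [0.4,-0.003,0.05,0,0,0,-0.018]
    - [0.4,-0.003,0.05,0,0,0,-0.018]
    - [0.4,-0.003,0.05,0,0,0,-0.018]
    - [0.4,-0.003,0.05,0,0,0,-0.018]
    - [0.4,-0.003,0.045,0,0,0,-0.018]
    - [0.4,-0.002,0.035,0,0,0,-0.018]
    - [0.4,0,0.015,0,0,0,-0.01]
    - [0.4,0,0,0,0,0,0]

```text
clock: 19.52
tcp_pos: [528.2, 165.0, 221.4]
eef_rot: [[-0.999, -0.022, -0.032], [-0.023, 1.0, 0.008], [0.032, 0.008, -0.999]]
contact_force: [0.0, -0.7, -0.5]
finger_gap: 34.5
```

```bash
python3 - <<'E'
from h import *
delta([530,190,200],90.3)
E
```

```text
t 19.52 tcp [528.2 165.  221.4] y-ang 91.28 F [ 0.  -0.7 -0.5] gap 34.5 q [-19.  28.  -0.  97.  -1.  56.  73.]
shift m [-0.003   0.0248  0.0215] rot [ 0.0081 -0.0323  0.0172]
```

>>> drive_tool:
  moves:
    - [0.4,0,0.012,0.01,0.004,-0.015,0.01]
    - [0.4,0,0.012,0.01,0.004,-0.015,0.007]
    - [0.4,0,0,0,0,0,0]
    - [0.4,0,0,0,0,0,0]

```text
clock: 20.02
tcp_pos: [527.6, 180.4, 200.5]
eef_rot: [[-1.0, 0.007, -0.004], [0.007, 1.0, -0.007], [0.004, -0.007, -1.0]]
contact_force: [0.8, -0.6, -0.3]
finger_gap: 34.3
```

```bash
python3 - <<'E'
from h import *
delta([530,190,200],90.3)
c=cam('wrist'); im=env.get_image('wrist'); save(im[80:240,140:360],'w14',3.6)
print(-c[3].T@c[4])
E
```

```text
t 20.02 tcp [527.6 180.4 200.5] y-ang 89.62 F [ 0.8 -0.6 -0.3] gap 34.3 q [-22.  29.   1.  99.  -0.  52.  69.]
shift m [-0.0024  0.0096  0.0004] rot [-0.0071 -0.0036 -0.0119]
[459.04059215 181.59442494 343.77339703]
```

View pics/w14.png

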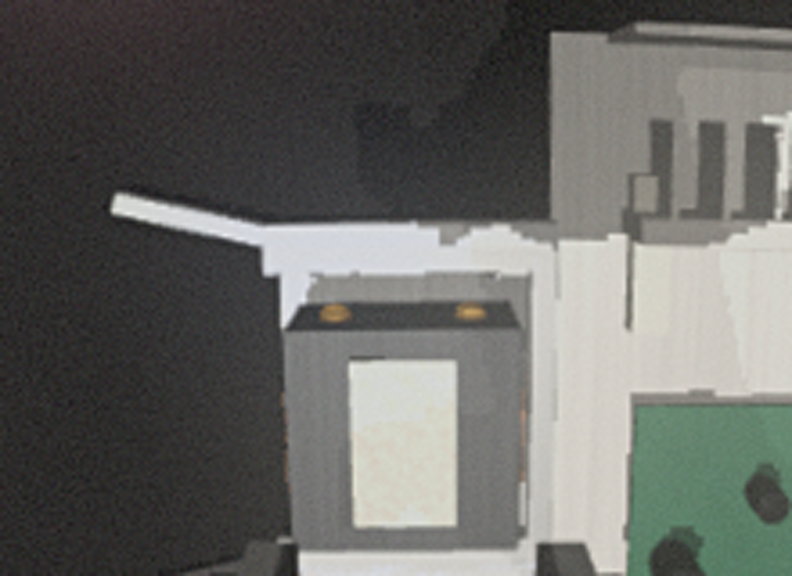

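```bash
python3 - <<'E'
from h import *
c=cam('wrist'); im=env.get_image('wrist'); save(im[148:178,205:300],'w15',8)
W=lambda u,v,z: unproj('wrist',[140+(u+.5)/3.6-.5,80+(v+.5)/3.6-.5],z,c)[0].round(1)
print('mouth',W(263,274,12.5),'trail',W(283,290,6),'lead(528,285)',W(528,285,6),'stop',W(532,285,12.5),W(532,285,6), 'bar far',W(554,260,12.5))
print('core top',[W(*p,50) for p in [(285,330),(524,330),(520,548),(292,547)]])
E
```

```text
mouth [509.6 130.6  12.5] trail [515.9 135.9   6. ] lead(528,285) [514.8 214.5   6. ] stop [513.7 215.2  12.5] [514.8 215.8   6. ] bar far [505.7 222.   12.5]
core top [array([519.9, 142.1,  50. ]), array([520.3, 209.3,  50. ]), array([586.7, 209.6,  50. ]), array([586.1, 141.3,  50. ])]
```

View pics/w15.png

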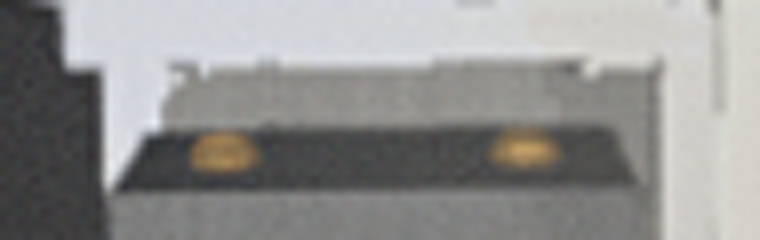

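>>> drive_tool:
  moves:
    - [0.1,-0.008,-0.025,0,-0.003,-0.002,-0.006]
    - [0,-0.01,-0.035,0,-0.003,-0.002,-0.004]
    - [0,-0.008,-0.022,0,0,0,0]
    - [0,0,-0.004,0.01,0,0,0]
    - [0,0,0,0,0,0,0]

```text
clock: 20.75
tcp_pos: [555.0, 90.9, 191.7]
eef_rot: [[-1.0, -0.001, 0.003], [-0.001, 1.0, 0.001], [-0.003, 0.001, -1.0]]
contact_force: [-0.1, 0.3, 0.3]
finger_gap: -0.1
```

```bash
python3 - <<'E'
from h import *
delta([554,95,28],90.3)
E
```

```text
t 20.75 tcp [555.   90.9 191.7] y-ang 90.08 F [-0.1  0.3  0.3] gap -0.1 q [-12.  30.   1. 100.  -1.  51.  79.]
shift m [0.0015 0.0041 0.1636] rot [ 0.0005  0.0031 -0.0038]
```

>>> drive_tool:
  moves:
    - [0,0.001,0,0.03,0,0.003,-0.003]
    - [0,0,0,0.04,0,0,0]
    - [0,0,0,0.04,0,0,0]
    - [0,0,0,0.035,0,0,0]
    - [0,0,0,0.01,0,0,0]
    - [0,0,0,0,0,0,0]

```text
clock: 21.5
tcp_pos: [555.0, 101.5, 34.4]
eef_rot: [[-1.0, -0.016, 0.005], [-0.016, 1.0, 0.008], [-0.005, 0.008, -1.0]]
contact_force: [-1.1, -0.7, 0.6]
finger_gap: -0.1
```

```bash
python3 - <<'E'
from h import *
delta([554,125,28],90.3)
E
```

```text
t 21.5 tcp [555.  101.5  34.4] y-ang 90.93 F [-1.1 -0.7  0.6] gap -0.1 q [-12.  43.  -0. 107.  -1.  30.  79.]
shift m [0.0006 0.0234 0.0066] rot [0.008  0.0048 0.011 ]
```

>>> drive_tool:
  moves:
    - [0,0.0005,0.006,0.004,0.004,0.002,0.006]
    - [0,0,0.005,0.003,0.004,0.002,0.004]
    - [0,0,0.002,0,0,0,0]

```text
clock: 21.88
tcp_pos: [556.6, 117.0, 30.4]
eef_rot: [[-1.0, -0.006, 0.007], [-0.006, 1.0, 0.002], [-0.007, 0.002, -1.0]]
contact_force: [0.9, 0.6, 0.4]
finger_gap: -0.0
```

>>> drive_tool:
  moves:
    - [0,0,0.003,0,0,0,0]

```text
clock: 22.0
tcp_pos: [556.9, 120.2, 30.9]
eef_rot: [[-1.0, -0.006, 0.008], [-0.006, 1.0, 0.002], [-0.008, 0.002, -1.0]]
contact_force: [0.4, -0.6, 0.6]
finger_gap: -0.1
```

>>> drive_tool:
  moves:
    - [0,0,0.003,0,0,0,0]

```text
clock: 22.12
tcp_pos: [557.0, 123.4, 31.2]
eef_rot: [[-1.0, -0.006, 0.008], [-0.006, 1.0, 0.002], [-0.008, 0.002, -1.0]]
contact_force: [0.7, -0.1, -1.3]
finger_gap: 0.1
```

>>> drive_tool:
  moves:
    - [0,0.002,0.002,0.001,0,0,0]

```text
clock: 22.25
tcp_pos: [555.2, 125.6, 30.4]
eef_rot: [[-1.0, -0.006, 0.009], [-0.006, 1.0, 0.002], [-0.009, 0.002, -1.0]]
contact_force: [-0.4, 0.4, -0.8]
finger_gap: -0.1
```

>>> drive_tool:
  moves:
    - [0,0.001,0.002,0.001,0,0,0]

```text
clock: 22.38
tcp_pos: [553.9, 127.6, 29.3]
eef_rot: [[-1.0, -0.006, 0.009], [-0.006, 1.0, 0.002], [-0.009, 0.002, -1.0]]
contact_force: [0.0, -0.3, -0.7]
finger_gap: 0.3
```

>>> drive_tool:
  moves:
    - [0,0,0.002,0,0,0,0]

```text
clock: 22.5
tcp_pos: [553.8, 127.8, 29.2]
eef_rot: [[-1.0, -0.005, 0.008], [-0.005, 1.0, -0.0], [-0.008, -0.001, -1.0]]
contact_force: [0.4, -4.4, 2.1]
finger_gap: 0.2
```

>>> drive_tool:
  moves:
    - [0,0,0.002,0,0,0,0]

```text
clock: 22.62
tcp_pos: [553.8, 127.8, 29.2]
eef_rot: [[-1.0, -0.003, 0.008], [-0.003, 1.0, -0.003], [-0.008, -0.003, -1.0]]
contact_force: [0.1, -4.7, 2.4]
finger_gap: 0.2
```

>>> drive_tool:
  moves:
    - [0,0,0.002,0,0,0,0]

```text
clock: 22.75
tcp_pos: [553.8, 127.7, 29.3]
eef_rot: [[-1.0, -0.002, 0.007], [-0.002, 1.0, -0.006], [-0.007, -0.006, -1.0]]
contact_force: [-0.3, -5.7, 2.8]
finger_gap: -0.0
```

>>> drive_tool:
  moves:
    - [0,0,0.004,0,-0.002,0,0]
    - [0,0,0.005,0,-0.002,0,0]

```text
clock: 23.0
tcp_pos: [553.7, 127.8, 29.4]
eef_rot: [[-1.0, 0.004, 0.005], [0.004, 1.0, -0.013], [-0.005, -0.013, -1.0]]
contact_force: [-0.6, -10.6, 4.6]
finger_gap: 0.1
```

>>> drive_tool:
  moves:
    - [0,0,0.006,0,-0.002,0,0]
    - [0,0,0.006,0,-0.002,0,0]

```text
clock: 23.25
tcp_pos: [553.5, 127.6, 29.5]
eef_rot: [[-1.0, 0.013, 0.001], [0.013, 1.0, -0.024], [-0.002, -0.024, -1.0]]
contact_force: [-0.8, -10.7, 3.7]
finger_gap: 0.2
```

>>> drive_tool:
  moves:
    - [0,0,-0.003,0,-0.008,0,-0.005]
    - [0,0,-0.01,0,-0.008,0,-0.005]
    - [0,0,-0.015,0,0,0,0]
    - [0,0,-0.005,-0.01,0,0,0]
    - [0,0,0,-0.03,0,0,0]
    - [0,0,0,-0.045,0,0,0]
    - [0,0,0,-0.05,0,0,0]
    - [0,0,0,-0.05,0,0,0]
    - [0,0,0,-0.01,0,0,0]
    - [0,0,0,0,0,0,0]

```text
clock: 24.5
tcp_pos: [552.6, 97.0, 233.6]
eef_rot: [[-1.0, 0.0, 0.004], [0.0, 1.0, 0.001], [-0.004, 0.001, -1.0]]
contact_force: [0.3, -0.4, -0.5]
finger_gap: -0.0
```

```bash
python3 - <<'E'
from h import *
delta([554,125,200],90.3)
c=cam('wrist'); save(env.get_image('wrist'),'w16')
save(env.get_image('side'),'s16')
W=lambda u,v,z: unproj('wrist',[140+(u+.5)/3.6-.5,80+(v+.5)/3.6-.5],z,c)[0].round(1)
E
```

```text
t 24.5 tcp [552.6  97.  233.6] y-ang 90.0 F [ 0.3 -0.4 -0.5] gap -0.0 q [-13.  27.   1.  97.  -1.  56.  78.]
shift m [-0.0012  0.0279  0.0336] rot [ 0.0014  0.004  -0.0053]
```

View pics/w16.png

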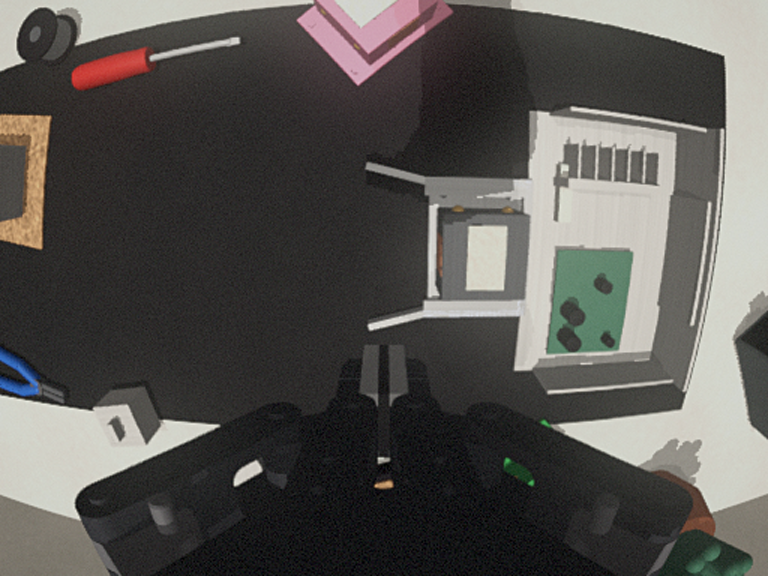

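View pics/s16.png

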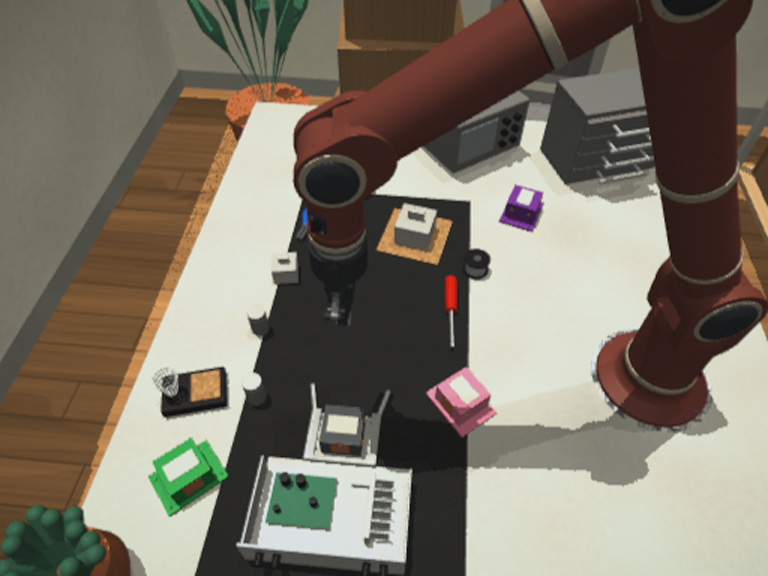

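The wrist view shows the core in the bay at (487,258) against the stop. The side view shows the cover upright on the mat at (415,228) and the bystanders in their places. The arm is clear, so I'm handing in.

```bash
python3 -c "
from h import *
s=env.state(); print(s['clock'],s['contact_force'].round(1),s['joint_velocities'].round(1)); print(env.job_done())"
```

```text
24.6 [-0.5  0.2  0.7] [-0.2  1.1  0.1  0.8  0.1  0.  -0.2]
the job is handed in; nothing more can be done
None
```

The transformer is fully home in the bay and its cover stands upright, open side down, in the middle of the cork mat. I handed the job in at 24.6 s.

**What I did**
- I gripped the cover's tab and slid the transformer along the table into the bay, against sliding friction of about 5 N. I pressed it to the stop with at most about 12 N.
- I pulled the cover straight up; the peak reading was about 10 N.
- I carried the cover to the mat, lowered it in 2 mm steps and let go. The touchdown reading was about 18 N.

**Last checks**
- **Home against the stop:** in the wrist picture the plate lay within about 1 mm of the stop, which is about as fine as that view can tell. I then pushed the core with the shut fingers at about 11 N and it did not move.
- **Cover:** it is wholly on the mat with roughly 30 mm of mat on every side.
- **Surroundings:** the bystanders looked unmoved in the pictures, and the robot was touching nothing when I handed in.

**Disagreements**
- The tab runs along the plate's long (104 mm) side, not along the transformer's short side as the description has it. I gripped it across its thickness as seen.
- The fingers read about 8.4 mm on the 10 mm tab.

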